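# Load the block incubator and latch its lid

### The job

Set the loaded tube block, upright and gently, fully home in the incubator's well and let go of it. Then push the open lid from behind past upright, let it swing down by its own weight with nothing touching it, and press its front edge down gently, with little more force than the catch needs (it must never reach 30 N), until the catch snaps and keeps it shut; leave the other things on the bench where they are.

Things in the scene. Friction and masses are not known exactly. Their poses are not given: they have to be found in the camera images.
- incubator: white dry-block incubator, fixed: housing 190 deep (x) x 200 wide (y), flat deck 95 mm above the bench. Origin: centre of its underside on the bench; x points from the front (display, keys) to the back, z up. A hollow grey lid is hinged at the back, hinge axis along y at x = +68, z = +115 mm. Two sprung steel buffers, 9 mm thick, stand 16 mm above the deck at x = -67, y = +-71 mm.
- well (a point): centre of the floor of the incubator's rectangular well, 67 (incubator x) x 115 mm (incubator y), 42 mm deep, its mouth bevelled 4 mm wider all round; its axes are those of the incubator
- block: loose aluminium tube block 64 (x) x 112 (y) x 45 mm high, 0.4 to 0.65 kg; origin: centre of its underside. Amid its top a steel lug, 34 long (x) x 12 thick (y) x 20 mm high, to be gripped across its thickness. Tubes fixed in it at both y ends stand 16 mm above its top, 41 mm or more from its middle. It fits the well with 1.5 mm play each side, its y along the incubator's y, either way round; fully home its top is 3 mm above the deck.
- lid (a joint): lid angle (rad): 0 shut, give or take 0.03 on each machine, 1.57 upright, 1.85 leaning right back. The hinge is stiff and damped: the lid stays up until 0.1 to 0.35 past upright, then sinks by itself in 1 to 4 s and rests on buffers and catch at 0.07 to 0.15, not yet caught. A press of 6 to 14 N on the pad snaps the catch, 1 to 2 mm before a hard stop; it then keeps the lid below 0.05.
- press_pad (a point): centre of the black ribbed pad (16 x 50 mm) on the lid's outer face, 16 mm from its front edge, 130 mm from the hinge axis; axes are the lid's own (shut: x to the back, z up out of the outer face). In front of the shut lid, at x = -89 mm of the incubator, a steel sprung catch 22 mm wide stands 20 to 29 mm above the deck. Catch and stop are set up to 4 mm higher or lower on each machine, so how deep to press must be felt
- lid_edge (a point): middle of the lid's free front edge at its outer face, 146 mm from the hinge axis along the lid and 14 mm out from it (above it when shut); axes as press_pad. The lid is 164 mm wide (y), 150 x 30 mm in section, 0.19 to 0.34 kg
- marker: bystander, to be left alone: felt marker pen lying flat, 134 x 14 mm
- tweezers: bystander, to be left alone: steel tweezers lying flat, 119 x 9 mm
- bottle: bystander, to be left alone: clear reagent bottle with screw cap, 56 mm wide, 105 mm tall
- tape: bystander, to be left alone: roll of tape lying flat, 69 mm across, 19 mm high
- timer: bystander, to be left alone: bench timer lying on its back, 75 x 75 x 17 mm
- swab: bystander, to be left alone: capped swab tube lying on its side, 95 x 20 mm
- beaker: bystander, to be left alone: plastic beaker, 64 mm wide, 76 mm tall

How it is judged (in metres and radians):
On the way, in this order (a step that is already met when the one before it is completed fails the run):
1. the block sits fully home in the well and is let go (horizontal distance between block and well below 0.004 m and z of block in the frame of well below 0.0025 m and angle between block's own z axis and vertical below 0.04 rad and contact force between each of the fingers, the arm and block below 0.3 N and value of joint lid above 1 rad), for 0.2 s.
2. the lid, pushed past upright, sinks by its own weight with the robot clear of it (value of joint lid between 0.15 and 1.2 rad and velocity of joint lid below -0.1 rad/s and contact force between each of the fingers, the arm and incubator below 0.3 N), for 0.2 s.
3. the lid is pressed down (value of joint lid below 0.058 rad), for 0.2 s.
At the end, for the whole second after the job is handed in: The block stands released on the well floor (within 2.5 mm in height and 4 mm sideways), the lid is shut and held by its catch (angle below 0.058 rad), and the robot touches neither (horizontal distance between block and well below 0.004 m and z of block in the frame of well below 0.0025 m and angle between block's own z axis and vertical below 0.04 rad and value of joint lid below 0.058 rad and linear speed of block below 0.02 m/s and contact force between each of the fingers, the arm and incubator below 0.3 N and contact force between each of the fingers, the arm and block below 0.3 N).
It fails at once if the robot bears on the incubator or its lid with 30 N or more (contact force between any of the fingers, the arm and incubator above 30 N).
It fails at once if the block is dropped on or forced against the incubator with 40 N or more (contact force between block and incubator above 40 N).
It fails at once if the block is tipped by more than 30 degrees (angle between block's own z axis and vertical above 0.52 rad).
It fails at once if a bystander is moved by more than 30 mm (distance of any of marker, tweezers, bottle, tape, timer, swab, beaker from where it was at the start of the episode above 0.03 m).
It also fails if it takes over 67 s, if anything falls off the work surface, if the arm or the gripper's body presses on something with over 40 N, if the wrist force passes 120 N, or if a joint passes its speed limit or range.

### The arm

A 6-joint arm with a two-finger parallel gripper is mounted at the origin on a cart in front of the work surface, level with it; the furniture and walls round the work are solid. World frame = base frame: x ahead of the robot, y to its left, z up, the work surface at z = 0. Lengths are in mm, angles in degrees, forces in N, time in s.
With the tool pointing down it reaches from about 250 to 725 mm from the base axis. Payload 9.7 kg.
Tool frame: the origin (TCP) lies at the very end of the fingers, on their centre line; the grasp point (between the pads) lies 19 mm behind it (grasp_offset is the distance from the TCP to the grasp point, in mm); x points along the fingers, y is the direction in which the jaws open and shut, and the axes are right-handed (so a half turn about x gives the same grasp; the last joint's range is limited). The gripper opens to 85 mm and grips with 20 to 120 N. Pads are 22 mm wide; open, the fingers measure 114 mm over their backs; the gripper's body (76 mm by 85 mm) begins 54 mm behind the grasp point. The pads swing forward as they close: fully open they stand 13 mm farther back than shut.
Start: joints at [-75.229, 4.979, 10.078, 95.1, 0, 90], TCP at [140.222, -531.822, 231.284] pointing down, gripper open.
Joint ranges: [-179.16, 179.16], [-48.56, 103.87], [-65.8, 70.77], [-126.05, 130.52], [-82.76, 87.17], [-180, 180]. Speed limits (degrees/s): [127.2, 127.2, 147.25, 180, 180, 180].

### API

Orientations are given as [roll, pitch, yaw] about the fixed x, y, z axes, in that order (R = Rz(yaw) Ry(pitch) Rx(roll)).
In Python, from plant import * gives the robot as it stands.
- The arm moves only by the tool jog_arm, never from a script. Its argument "deltas" is a list of rows, each a list of 7 numbers: the turn, a rotation vector about the tool's x, y, z in degrees, then the shift along the tool's x, y, z in mm, then the opening in per cent of the stroke, from 0 (shut) to 100 (fully open). In form: [[rx, ry, rz, dx, dy, dz, gripper], ...]. A call has exactly 8 rows; each row shifts and turns the commanded pose from where the row before left it, along the tool's axes as they then stand; what a row does not reach is not made up. A row lasts 1/10 s, in which the tool goes at most 50 mm and 8.59 degrees, less where a joint would pass 70% of its speed; a pose out of reach is approached as far as the arm can. A call is refused whole if a number of a shift passes 50 or a number of a turn 8.59, either way. A call with a gripper value outside its range is refused whole. The fingers move at their own pace and stop on an object; "grip_force" is the grip in N (left out, the last holds). Time passes only in rows, so rows that do not move let the fingers close, or fill a call up. It gives the time, the measured TCP pose, the force and the opening at its end, in the units of the state.
- observe(): the state, without advancing time (a new reading comes with each control period).
- snapshot(name): name is "scene" or "top"; returns a dict with "pixels" (384x512x3 uint8, red, green, blue), "range_z" (384x512 float32, mm along the optical axis (not along the pixel's ray), 0 where there is no reading), "mtx" (3x3 intrinsics, pixels), "k1" (the pictures are not rectified: a ray, as slopes to the right and down, at radius r is drawn at 1 + k1 r^2 times it, then the intrinsics apply), "rvec" (rotation vector, rad) and "tvec" (3), from world to camera coordinates, as OpenCV has them. Camera axes: x right, y down, z forward; pixel columns grow to the right and rows downward; lengths in mm; the calibration is good to about 2 mm. A picture is of the moment at which its call begins.
- hand_in(): hands the job in, once; it reports no verdict.
The state is a dict: "time": time; "q": joint angles; "joint_velocities": joint speeds; "joint_efforts": joint torques, N m; "eef_pos": TCP position; "eef_rot": TCP orientation; "ft_force": force on the tool from outside, world axes, zero at the start; "torque": the same for the moment, N m; "grip_width": finger opening in mm.
Only numpy, scipy, OpenCV 4.12 (cv2) and the standard library are available. Lean on these libraries where they do the work, as an engineer would, in place of code of your own. Each camera call takes 0.05 s, during which the arm holds its last target.

## Working session

There is one attempt and no reset: what is moved stays moved. The work goes in short steps, Python scripts to look and compute and a tool call to move; the robot and the scene stay as the last step left them, time stands still between calls to the robot, and variables do not carry over. Pictures are saved under pics/ and viewed, and the job is handed in when it is done.

Besides the shell and the picture viewer there is one more tool, called after "Emit:" as a command line: name --pt "numbers of a row" for each row, then --argument value for the rest. jog_arm: Moves the arm, as the interface text tells. Its arguments: {"type":"object","properties":{"deltas":{"type":"array"},"grip_force":{"type":"number"}},"required":["deltas"]}

```bash
ls; mkdir -p pics; cat > h.py <<'E'
from plant import *
import numpy as np, cv2, pickle
def snap(n,tag):
    s=snapshot(n); pickle.dump(s,open(f'pics/{tag}.pkl','wb'))
    cv2.imwrite(f'pics/{tag}.png',cv2.cvtColor(s['pixels'],cv2.COLOR_RGB2BGR)); return s
def load(tag): return pickle.load(open(f'pics/{tag}.pkl','rb'))
def cloud(s):
    K=s['mtx'];v,u=np.mgrid[0:384,0:512]
    p=np.stack([u.ravel(),v.ravel()],1).astype(float)
    D=np.array([s['k1'],0,0,0,0.])
    n=cv2.undistortPoints(p.reshape(-1,1,2),np.array(K,float),D).reshape(-1,2)
    z=np.array(s['range_z'],float).ravel()
    c=np.c_[n*z[:,None],z]; R=cv2.Rodrigues(np.array(s['rvec'],float))[0]
    w=(c-np.array(s['tvec']).ravel())@R; w[z==0]=np.nan
    return w.reshape(384,512,3)
def proj(s,P):
    return cv2.projectPoints(np.array(P,float).reshape(-1,1,3),np.array(s['rvec'],float),np.array(s['tvec'],float),np.array(s['mtx'],float),np.array([s['k1'],0,0,0,0.]))[0].reshape(-1,2)
def crop(tag,u0,v0,u1,v1,f):
    im=cv2.imread(f'pics/{tag}.png')[v0:v1,u0:u1]
    cv2.imwrite(f'pics/{tag}_c{u0}_{v0}.png',cv2.resize(im,None,fx=f,fy=f,interpolation=cv2.INTER_CUBIC))
E
python3 - <<'E'
from h import *
print(observe())
for n in('scene','top'):
    s=snap(n,n+'0'); print(n,s['mtx'],s['k1'],s['rvec'],s['tvec'])
E
```

```text
pics
{'time': 0.0, 'q': array([-7.52292102e+01,  5.01059711e+00,  1.00325419e+01,  9.50989138e+01,
       -2.60321750e-03,  9.00002459e+01]), 'joint_velocities': array([-0.0162641 ,  0.03662903, -0.01811191,  0.02722511, -0.03523679,
       -0.06094922]), 'joint_efforts': array([-1.00612131e-03, -5.20387495e+01,  4.64805365e+01,  1.61685707e-02,
       -3.17483580e-05,  1.14534421e-05]), 'eef_pos': array([ 140.15115534, -531.59873054,  230.57076658]), 'eef_rot': array([-88.06265745,  89.92298696, 106.70788818]), 'ft_force': array([ 0.36580182,  0.07902964, -0.20081581]), 'torque': array([0.01692877, 0.04416627, 0.03314658]), 'grip_width': 85.59899523455557}
scene [[427.28925458   0.         256.31425983]
 [  0.         427.28925458 193.40216801]
 [  0.           0.           1.        ]] 0.004569691166941462 [ 0.7482657  -2.52697137  1.19815043] [ 580.59314848  107.31833154 1108.55556259]
top [[483.89765404   0.         257.71187976]
 [  0.         483.89765404 185.74395013]
 [  0.           0.           1.        ]] 0.06853402653175789 [ 2.20386665 -2.15678287  0.09423877] [ 278.25711852  514.4869642  1257.46923323]
```

View pics/scene0.png

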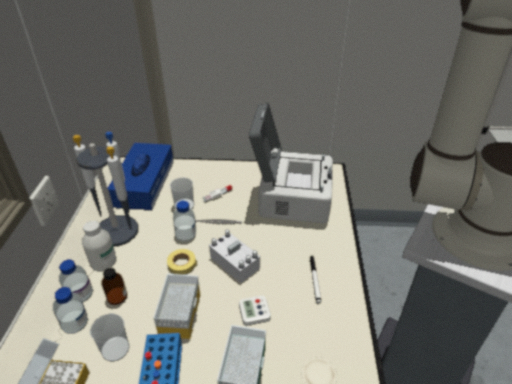

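View pics/top0.png

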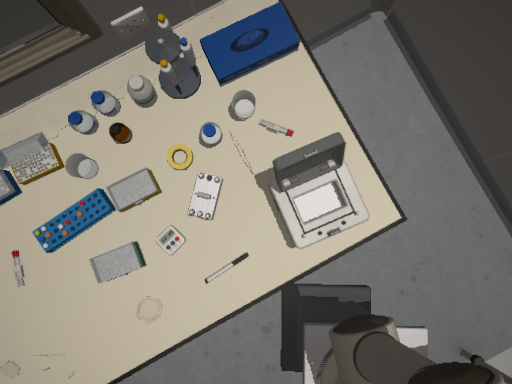

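The top view shows the incubator around (320,200) with its lid at (310,165), and the block at (205,196) with its lug at its middle. Bystanders are nearby: marker (227,267), timer (170,240), tape (180,157), tweezers (240,150).

```bash
python3 - <<'E'
from h import *
crop('top0',260,120,400,260,5); crop('top0',160,150,260,250,6); crop('scene0',200,90,350,300,4)
s=load('top0');w=cloud(s)
np.set_printoptions(suppress=True,precision=1)
m=w[...,2]
for z0,z1,name,b in[(40,49,'blocktop',(180,165,230,225)),(52,75,'lug/tubes',(180,165,230,225)),(90,99,'deck',(260,120,400,260))]:
    u0,v0,u1,v1=b; W=w[v0:v1,u0:u1].reshape(-1,3); P=W[(W[:,2]>z0)&(W[:,2]<z1)]
    r=cv2.minAreaRect(P[:,:2].astype(np.float32)); print(name,len(P),P[:,2].mean(),r, '\n',cv2.boxPoints(r))
E
```

```text
blocktop 831 44.137267403518656 ((478.6596984863281, 427.1065673828125), (64.01336669921875, 111.4947280883789), 77.41766357421875) 
 [[417.3 408. ]
 [526.1 383.7]
 [540.  446.2]
 [431.2 470.5]]
lug/tubes 160 60.357501011445336 ((478.5439453125, 427.5470886230469), (53.75519561767578, 105.89918518066406), 77.56253814697266) 
 [[421.  412.7]
 [524.5 389.9]
 [536.  442.4]
 [432.6 465.2]]
deck 3290 94.12002997111563 ((472.53515625, 137.4923095703125), (187.83636474609375, 201.23167419433594), 24.429439544677734) 
 [[345.4 190.3]
 [428.6   7. ]
 [599.7  84.7]
 [516.4 267.9]]
```

View pics/top0_c260_120.png

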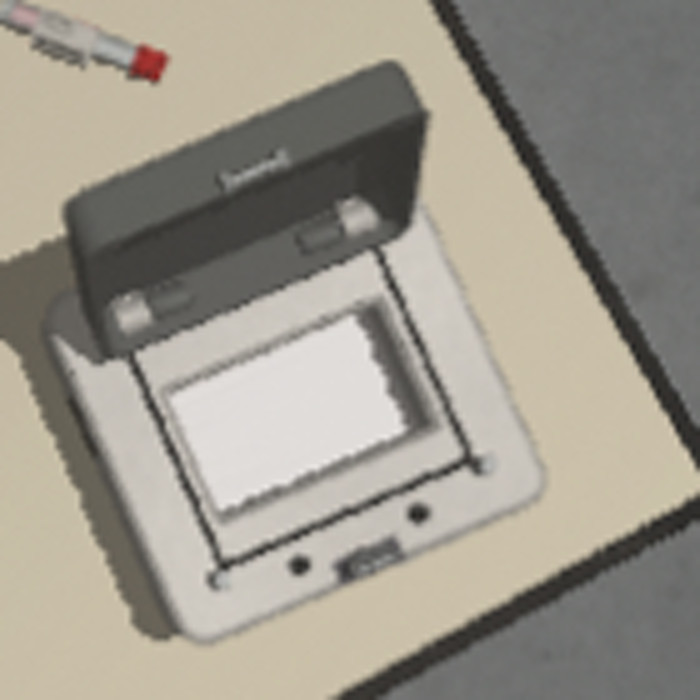

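View pics/top0_c160_150.png

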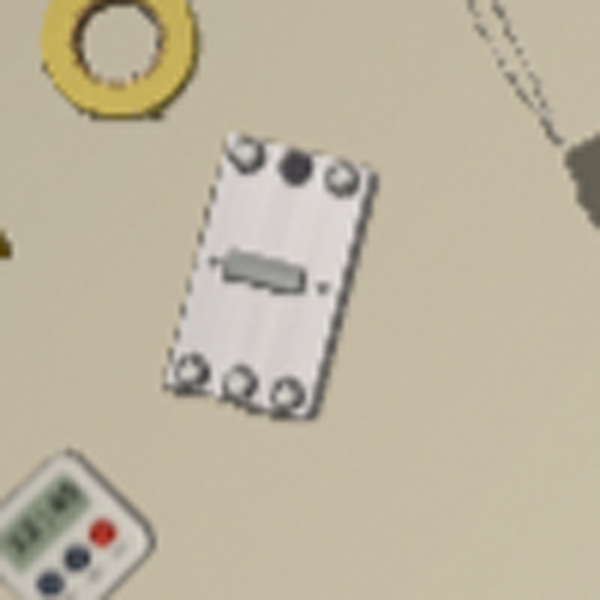

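View pics/scene0_c200_90.png

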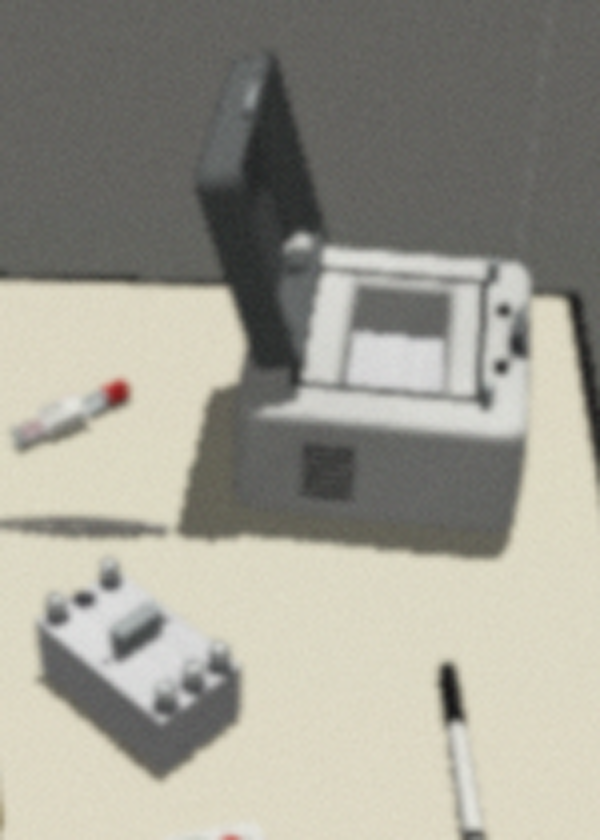

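```bash
cat >> h.py <<'E'
from scipy.spatial.transform import Rotation as Rn
def Rz(a):
    a=np.radians(a); return np.array([[np.cos(a),-np.sin(a)],[np.sin(a),np.cos(a)]])
def Rtool(rpy): return Rn.from_euler('xyz',rpy,degrees=True).as_matrix()
def inc2w(P,c,yaw):
    P=np.array(P,float).reshape(-1,3); return np.c_[P[:,:2]@Rz(yaw).T+c,P[:,2]]
def rect(dx,dy,z,n=60):
    t=np.linspace(-1,1,n)
    return np.r_[np.c_[t*dx,0*t+dy,0*t+z],np.c_[t*dx,0*t-dy,0*t+z],np.c_[0*t+dx,t*dy,0*t+z],np.c_[0*t-dx,t*dy,0*t+z]]
E
python3 - <<'E'
from h import *
from scipy.optimize import minimize
np.set_printoptions(suppress=True,precision=2)
s=load('top0');w=cloud(s)
print(Rtool(observe()['eef_rot']))
# noise on deck plane
W=w[120:260,260:400].reshape(-1,3); D=W[(W[:,2]>90)&(W[:,2]<99)]
print('deck z',np.median(D[:,2]),D[:,2].std()); 
T=w[150:250,160:260].reshape(-1,3);T=T[np.abs(T[:,2])<5];print('table',np.median(T[:,2]),T[:,2].std())
L=w[120:200,260:400].reshape(-1,3);L=L[L[:,2]>110]
for zz in range(110,290,15):
    q=L[(L[:,2]>=zz)&(L[:,2]<zz+15)]
    if len(q):
        l=(q[:,:2]-[472.5,137.5])@Rz(24.43); print(zz,len(q),l.min(0),l.max(0),np.median(l,0))
# gradient fit
g=cv2.cvtColor(s['pixels'],cv2.COLOR_RGB2GRAY).astype(np.float32)
g=cv2.GaussianBlur(g,(0,0),0.8)
gm=np.hypot(cv2.Sobel(g,5,1,0),cv2.Sobel(g,5,0,1))
def samp(P):
    p=proj(s,P).astype(np.float32); return cv2.remap(gm,p[:,0:1],p[:,1:2],cv2.INTER_LINEAR).ravel()
im=cv2.imread('pics/top0.png')
def ov(c,yaw,name):
    f=5;u0,v0=260,120
    o=cv2.resize(im[120:260,260:400],None,fx=f,fy=f,interpolation=cv2.INTER_CUBIC)
    for M,col in[(rect(95,100,95),(0,0,255)),(rect(33.5,57.5,91),(0,255,0)),(rect(37.5,61.5,95),(255,0,0)),(rect(33.5,57.5,53),(255,255,0)),(np.array([[-67,71,111],[-67,-71,111],[-89,0,124.]]),(255,0,255))]:
        for p in (proj(s,inc2w(M,c,yaw))-[u0,v0]+0.5)*f: cv2.circle(o,tuple(int(x) for x in p),1,col,-1)
    cv2.imwrite(f'pics/{name}.png',o)
ov(np.array([472.5,137.5]),24.43,'ov1')
E
```

```text
[[-0.    0.25 -0.97]
 [ 0.   -0.97 -0.25]
 [-1.   -0.   -0.  ]]
deck z 94.0373042168512 2.056592884844427
table -1.1190759090772056 2.1555139065462496
110 755 [ 51.92 -79.04] [83.47 80.23] [66.47 -2.38]
125 155 [ 55.3  -79.05] [87.49 82.77] [83.55 -6.08]
140 183 [ 59.41 -80.8 ] [91.71 82.69] [ 88.07 -11.26]
155 168 [ 64.03 -79.67] [96.46 82.61] [92.49 -6.43]
170 141 [ 67.43 -80.95] [98.64 82.76] [ 96.12 -13.99]
185 28 [ 71.82 -79.79] [97.9  83.07] [ 81.76 -76.36]
200 25 [ 75.86 -78.64] [99.3  82.92] [ 82.7  -75.95]
215 25 [ 80.07 -80.46] [106.98  82.7 ] [ 84.98 -76.44]
230 22 [ 86.   -79.48] [117.07  82.69] [90.64 75.11]
245 872 [ 88.81 -80.2 ] [120.26  82.98] [106.19   3.86]
260 69 [ 92.85 -64.4 ] [101.93  70.12] [95.66 -0.04]
```

View pics/ov1.png

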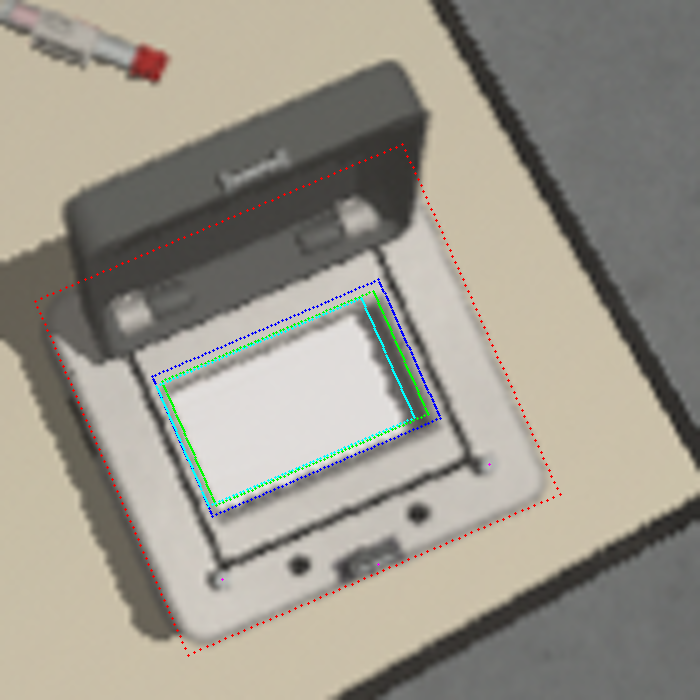

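```bash
python3 - <<'E'
from h import *
crop('top0',283,168,363,242,9)
crop('scene0',262,145,342,215,9)
E
```

```text
(no output)
```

View pics/top0_c283_168.png

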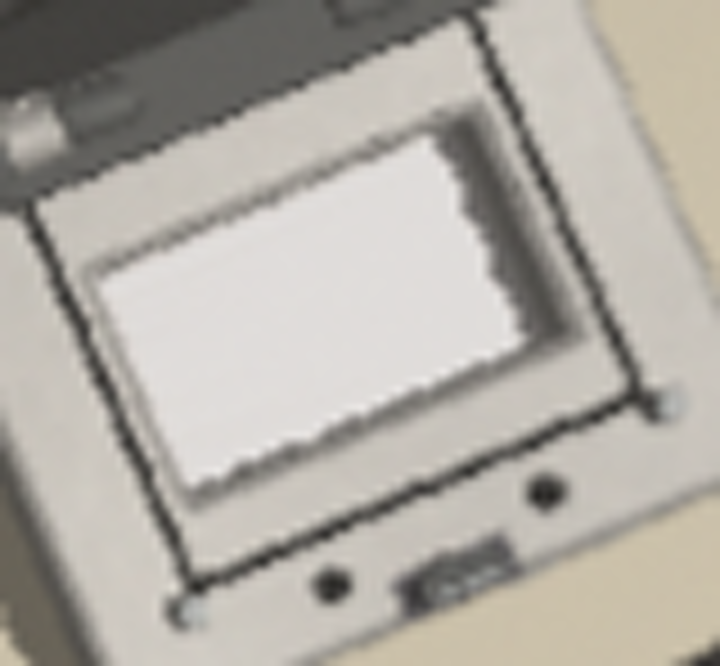

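View pics/scene0_c262_145.png

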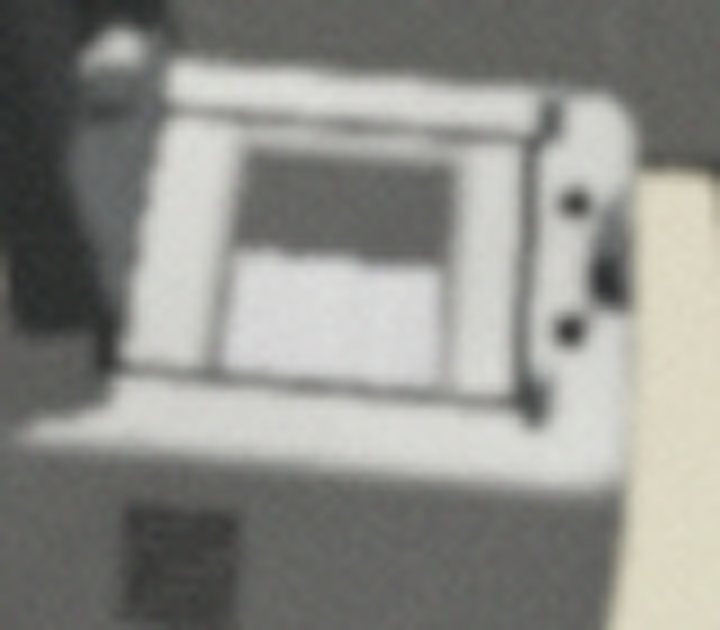

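```bash
cat >> h.py <<'E'
def ray2z(s,px,z):
    n=cv2.undistortPoints(np.array(px,float).reshape(-1,1,2),np.array(s['mtx'],float),np.array([s['k1'],0,0,0,0.])).reshape(-1,2)
    R=cv2.Rodrigues(np.array(s['rvec'],float))[0]; C=-R.T@np.array(s['tvec']).ravel()
    d=np.c_[n,np.ones(len(n))]@R; t=(z-C[2])/d[:,2]; return C+d*t[:,None]
def fit2(model,P):
    m=np.array(model,float)[:,:2];P=P[:,:2];mc=m.mean(0);pc=P.mean(0)
    H=(m-mc).T@(P-pc);a=np.arctan2(H[0,1]-H[1,0],H[0,0]+H[1,1]);R=Rz(np.degrees(a))
    c=pc-R@mc; return c,np.degrees(a),P-(m@R.T+c)
E
python3 - <<'E'
from h import *
np.set_printoptions(suppress=True,precision=2)
s=load('top0')
# px = u0+ (x+0.5)/f-0.5
f=lambda P,u0,v0:np.array(P,float)/9+[u0-0.5+.5/9,v0-0.5+.5/9]
tp=f([(88,268),(487,100),(585,340),(190,505)],283,168)
mod=[(37.5,61.5),(37.5,-61.5),(-37.5,-61.5),(-37.5,61.5)]
print(fit2(mod,ray2z(s,tp,95)))
print('buffers',fit2([(-67,71),(-67,-71)],ray2z(s,f([(185,606),(665,402)],283,168),111)))
c=load('scene0')
sp=f([(240,142),(468,152),(453,395),(210,375)],262,145)
mod2=[(37.5,-61.5),(-37.5,-61.5),(-37.5,61.5),(37.5,61.5)]
print(fit2(mod2,ray2z(c,sp,95)))
w=cloud(c);D=w[160:200,265:340].reshape(-1,3);D=D[(D[:,2]>88)&(D[:,2]<102)];print(np.median(D[:,2]))
E
```

```text
(array([467.08, 134.11]), np.float64(23.81343583086077), array([[-1.38, -2.59],
       [-2.11,  0.47],
       [ 0.76,  3.39],
       [ 2.72, -1.26]]))
buffers (array([473.45, 139.45]), np.float64(24.17869443033058), array([[ 0.1 , -0.21],
       [-0.1 ,  0.21]]))
(array([464.19, 135.55]), np.float64(25.74149440254911), array([[-3.35,  1.41],
       [ 1.68,  0.11],
       [ 2.91,  0.57],
       [-1.25, -2.09]]))
95.62294692020258
```

```bash
python3 - <<'E'
from h import *
np.set_printoptions(suppress=True,precision=0,linewidth=200)
c0=np.array([472.5,137.5]);yaw=24.3
for tag in('top0','scene0'):
    s=load(tag)
    x=np.arange(-110,80,.25);y=np.arange(-110,110,.25)
    X,Y=np.meshgrid(x,y,indexing='ij')   # rows: x
    P=inc2w(np.c_[X.ravel(),Y.ravel(),0*X.ravel()+95],c0,yaw)
    p=proj(s,P).astype(np.float32).reshape(*X.shape,2)
    o=cv2.remap(s['pixels'],p[...,0],p[...,1],cv2.INTER_CUBIC)
    g=cv2.cvtColor(o,cv2.COLOR_RGB2GRAY).astype(float)
    def prof(a,ax,lo,hi,c,d): pass
    ix=lambda v:int((v+110)/.25)
    # profiles
    A=g[:,ix(-45):ix(45)].mean(1); B=g[ix(-30):ix(20),:].mean(0)
    print(tag,'along x (-110..80):'); print([ (v,int(A[ix(v)])) for v in np.arange(-60,60,1)if abs(v)>20])
    print('along y'); print([ (v,int(B[ix(v)])) for v in np.arange(-82,82,1) if abs(v)>45])
    o=o[::-1,::-1]  # up = +x, left=+y
    cv2.imwrite(f'pics/rect_{tag}.png',cv2.cvtColor(cv2.resize(o,None,fx=.85,fy=.85*.92 if 0 else .78),cv2.COLOR_RGB2BGR))
E
```

```text
top0 along x (-110..80):
[(np.int64(-60), 136), (np.int64(-59), 168), (np.int64(-58), 190), (np.int64(-57), 198), (np.int64(-56), 198), (np.int64(-55), 196), (np.int64(-54), 196), (np.int64(-53), 196), (np.int64(-52), 196), (np.int64(-51), 196), (np.int64(-50), 196), (np.int64(-49), 196), (np.int64(-48), 196), (np.int64(-47), 196), (np.int64(-46), 193), (np.int64(-45), 186), (np.int64(-44), 174), (np.int64(-43), 158), (np.int64(-42), 141), (np.int64(-41), 128), (np.int64(-40), 120), (np.int64(-39), 122), (np.int64(-38), 138), (np.int64(-37), 167), (np.int64(-36), 198), (np.int64(-35), 217), (np.int64(-34), 223), (np.int64(-33), 220), (np.int64(-32), 218), (np.int64(-31), 219), (np.int64(-30), 219), (np.int64(-29), 219), (np.int64(-28), 219), (np.int64(-27), 220), (np.int64(-26), 219), (np.int64(-25), 219), (np.int64(-24), 219), (np.int64(-23), 219), (np.int64(-22), 220), (np.int64(-21), 220), (np.int64(21), 219), (np.int64(22), 218), (np.int64(23), 217), (np.int64(24), 213), (np.int64(25), 199), (np.int64(26), 175), (np.int64(27), 152), (np.int64(28), 140), (np.int64(29), 144), (np.i
[... 4787 characters left out ...]
, 213), (np.int64(49), 213), (np.int64(50), 213), (np.int64(51), 212), (np.int64(52), 211), (np.int64(53), 209), (np.int64(54), 207), (np.int64(55), 203), (np.int64(56), 198), (np.int64(57), 191), (np.int64(58), 182), (np.int64(59), 173), (np.int64(60), 163), (np.int64(61), 154), (np.int64(62), 148), (np.int64(63), 145), (np.int64(64), 146), (np.int64(65), 150), (np.int64(66), 157), (np.int64(67), 167), (np.int64(68), 176), (np.int64(69), 186), (np.int64(70), 194), (np.int64(71), 200), (np.int64(72), 204), (np.int64(73), 207), (np.int64(74), 209), (np.int64(75), 210), (np.int64(76), 211), (np.int64(77), 211), (np.int64(78), 211), (np.int64(79), 211), (np.int64(80), 211), (np.int64(81), 211)]
```

View pics/rect_top0.png

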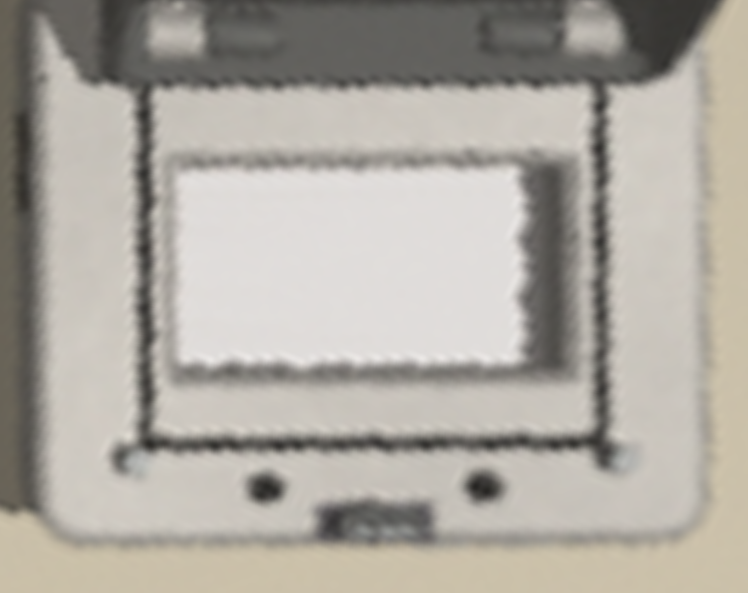

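View pics/rect_scene0.png

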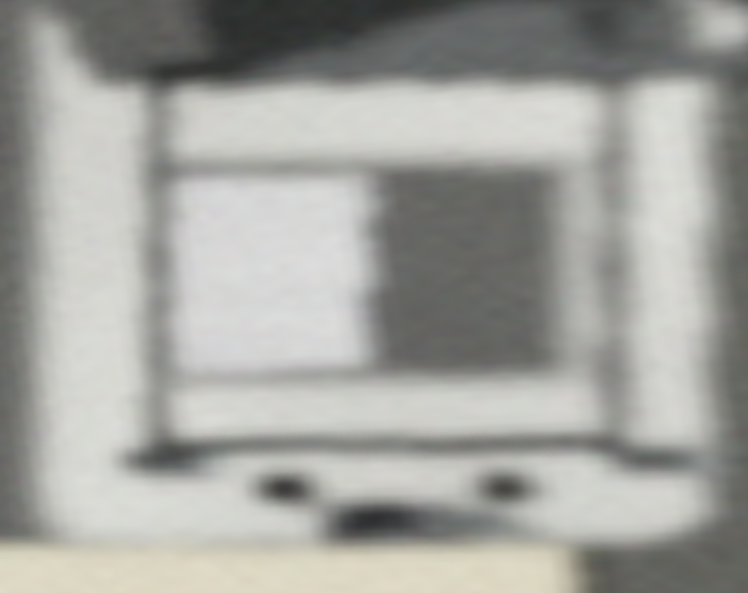

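```bash
cat > bl.py <<'E'
from h import *
from scipy.optimize import minimize
def fitblock(tag,c0,yaw,ztop,half=(32,56),win=8):
    s=load(tag); g=cv2.cvtColor(s['pixels'],cv2.COLOR_RGB2GRAY).astype(np.float32)
    out=[]
    hx,hy=half
    for name,ax,sg in(('+x',0,1),('-x',0,-1),('+y',1,1),('-y',1,-1)):
        h=half[ax];ho=half[1-ax]-8
        a=np.arange(h-win,h+win,.25)*sg;b=np.linspace(-ho,ho,80)
        A,B=np.meshgrid(a,b,indexing='ij')
        L=np.c_[A.ravel(),B.ravel()] if ax==0 else np.c_[B.ravel(),A.ravel()]
        p=proj(s,inc2w(np.c_[L,np.full(len(L),ztop)],c0,yaw)).astype(np.float32)
        v=cv2.remap(g,p[:,:1],p[:,1:],cv2.INTER_LINEAR).reshape(A.shape)
        # per half along edge for angle
        pr=v.mean(1); d=np.abs(np.gradient(cv2.GaussianBlur(pr.reshape(-1,1),(1,9),0).ravel()))
        d1=[]
        for q in(v[:,:40],v[:,40:]):
            dd=np.abs(np.gradient(cv2.GaussianBlur(q.mean(1).reshape(-1,1).astype(np.float32),(1,9),0).ravel()));d1.append(a[dd.argmax()])
        out.append((name,a[d.argmax()],d.max(),d1))
    return out
E
python3 - <<'E'
from bl import *
for t in('top0','scene0'):
    for o in fitblock(t,np.array([478.66,427.1]),77.4,45): print(t,o)
    s=load(t);w=cloud(s)
    W=w.reshape(-1,3);l=(W[:,:2]-[478.66,427.1])@Rz(77.4)
    m=(abs(l[:,0])<36)&(abs(l[:,1])<60)&(W[:,2]>38)&(W[:,2]<50);P=W[m];print(len(P),np.median(P[:,2]),l[m].min(0),l[m].max(0))
    r=cv2.minAreaRect(P[:,:2].astype(np.float32));print(r)
    q=(abs(l[:,0])<22)&(abs(l[:,1])<12)&(W[:,2]>55)&(W[:,2]<72);print('lug',q.sum(),np.median(W[q,2]),l[q].min(0),l[q].max(0),l[q].mean(0))
E
```

```text
top0 ('+x', np.float64(30.5), np.float32(3.4062119), [np.float64(30.5), np.float64(30.5)])
top0 ('-x', np.float64(-31.75), np.float32(7.317398), [np.float64(-31.75), np.float64(-31.5)])
top0 ('+y', np.float64(59.0), np.float32(4.450432), [np.float64(59.25), np.float64(58.25)])
top0 ('-y', np.float64(-56.75), np.float32(1.6340256), [np.float64(-56.75), np.float64(-55.0)])
896 43.90835073753799 [-32.010831  -55.7543313] [32.22951945 55.7400042 ]
((478.68341064453125, 427.2128601074219), (64.2311782836914, 111.4947280883789), 77.41766357421875)
lug 62 63.12828304217945 [-16.83139081  -5.49530628] [16.80388281  5.66409155] [-0.64237373  0.14448842]
scene0 ('+x', np.float64(30.5), np.float32(4.1884537), [np.float64(30.5), np.float64(30.75)])
scene0 ('-x', np.float64(-29.0), np.float32(0.891304), [np.float64(-28.5), np.float64(-31.0)])
scene0 ('+y', np.float64(56.25), np.float32(1.9457512), [np.float64(56.25), np.float64(56.25)])
scene0 ('-y', np.float64(-55.75), np.float32(2.0918808), [np.float64(-55.25), np.float64(-57.0)])
826 45.78203855459032 [-33.55038785 -56.4131787 ] [31.4823367  57.73600572]
((477.75421142578125, 426.11981201171875), (65.00264739990234, 113.92587280273438), 77.1021499633789)
lug 87 64.15682152757822 [-17.06701858  -6.19058619] [17.36169334  7.49777159] [0.56486711 2.45347091]
```

Emit:
jog_arm --pt "-7.8 0 0 -5 0 0 100" --pt "-7.8 0 0 -5 0 0 40" --pt "-7.8 0 0 -5 0 0 40" --pt "-7.8 0 0 -5 0 0 40" --pt "-7.8 0 0 -5 0 0 40" --pt "-7.8 0 0 -5 0 0 40" --pt "-7.8 0 0 -5 0 0 40" --pt "-7.8 0 0 -5 0 0 40" --grip_force 40

```text
time: 0.9
eef_pos: [140.2, -531.7, 271.1]
eef_rot: [-150.7, 90.0, 106.8]
ft_force: [-0.3, 0.3, -0.2]
grip_width: 33.8
```

```bash
cat >> h.py <<'E'
def go(P,yaw=None):
    "tool-frame shift to world P (after holding orientation), and turn about tool x to make tool y angle = yaw"
    o=observe();R=Rtool(o['eef_rot']);d=R.T@(np.array(P,float)-o['eef_pos'])
    ya=np.degrees(np.arctan2(R[1,1],R[0,1]))
    np.set_printoptions(suppress=True,precision=2)
    print('t',round(o['time'],2),'q',o['q'],'pos',o['eef_pos'],'ty',ya,'tilt',np.degrees(np.arccos(-R[2,0])),'F',o['ft_force'],'w',o['grip_width'])
    print('shift',d, 'rx',None if yaw is None else -((yaw-ya+180)%360-180))
    if yaw is not None: # desired R
        a=np.radians(yaw);Rd=np.c_[[0,0,-1],[np.cos(a),np.sin(a),0],[-np.sin(a),np.cos(a),0]] 
        Rd[:,2]=np.cross(Rd[:,0],Rd[:,1]); print('rotvec',Rn.from_matrix(R.T@Rd).as_rotvec(degrees=True),'shift after turn',Rd.T@(np.array(P,float)-o['eef_pos']))
E
python3 -c "
from h import *
go([478.6,427.2,231],-12.6)"
```

```text
t 0.9 q [-75.23   6.13  15.79  99.71  -0.    27.28] pos [ 140.18 -531.73  271.06] ty -12.509029951701606 tilt 0.04656873167589783 F [-0.35  0.28 -0.23] w 33.838887927087264
shift [   40.73   122.7  -1009.44] rx 0.09097004829840216
rotvec [ 0.09 -0.04  0.02] shift after turn [   40.06   121.08 -1009.66]
```

Emit:
jog_arm --pt "0 0 0 0 5 -42 40" --pt "0 0 0 0 5 -42 40" --pt "0 0 0 0 5 -42 40" --pt "0 0 0 0 5 -42 40" --pt "0 0 0 0 5 -42 40" --pt "0 0 0 0 5 -42 40" --pt "0 0 0 0 5 -42 40" --pt "0 0 0 0 5 -42 40"

```text
time: 1.7
eef_pos: [253.8, -211.5, 271.1]
eef_rot: [86.0, 90.0, -16.8]
ft_force: [0.9, 0.4, 1.2]
grip_width: 34.1
```

Emit:
jog_arm --pt "0 0 0 0 5 -42 40" --pt "0 0 0 0 5 -42 40" --pt "0 0 0 0 5 -42 40" --pt "0 0 0 0 5 -42 40" --pt "0 0 0 0 5 -42 40" --pt "0 0 0 0 5 -42 40" --pt "0 0 0 0 5 -42 40" --pt "0 0 0 0 5 -42 40"

```text
time: 2.5
eef_pos: [367.5, 107.6, 271.2]
eef_rot: [82.3, 90.0, -20.5]
ft_force: [1.1, -1.4, 0.9]
grip_width: 34.3
```

```bash
python3 -c "
from h import *
go([478.6,427.2,110],-12.6)"
```

```text
t 2.5 q [ 16.33 -16.42  -5.06 101.34  -0.01 119.12] pos [367.48 107.6  271.18] ty -12.78983990333691 tilt 0.013309078385291884 F [ 1.08 -1.36  0.9 ] w 34.26392258562261
shift [ 161.17   37.58 -336.28] rx -0.18983990333691736
rotvec [-0.19  0.   -0.01] shift after turn [ 161.18   38.73 -336.15]
```

Emit:
jog_arm --pt "-0.2 0 0 5 5 -42 40" --pt "0 0 0 15 5 -42 40" --pt "0 0 0 25 5 -42 40" --pt "0 0 0 25 5 -42 40" --pt "0 0 0 25 5 -42 40" --pt "0 0 0 25 5 -42 40" --pt "0 0 0 25 5 -42 40" --pt "0 0 0 16 3.7 -42.2 40"

```text
time: 3.3
eef_pos: [478.6, 426.3, 107.5]
eef_rot: [-34.0, 89.8, -136.6]
ft_force: [1.1, -0.0, 0.6]
grip_width: 34.1
```

```bash
python3 -c "
from h import *
go([478.6,427.2,48],-12.6)
snap('top','top1');snap('scene','scene1');crop('top1',150,130,270,250,6);crop('scene1',190,180,290,300,6)"
```

```text
t 3.3 q [ 41.7   16.97  10.23  83.42  -0.   144.32] pos [478.56 426.31 107.48] ty -12.624597329090015 tilt 0.15719430135204485 F [ 1.06 -0.03  0.55] w 34.11640625749835
shift [59.47 -0.07 -1.01] rx -0.024597329090028097
rotvec [-0.02  0.13  0.09] shift after turn [59.48 -0.16 -0.88]
```

View pics/scene1_c190_180.png

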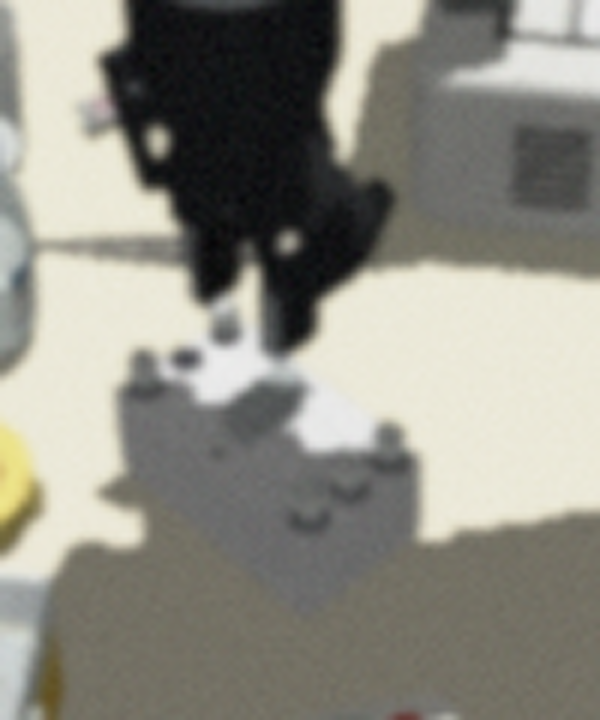

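View pics/top1_c150_130.png

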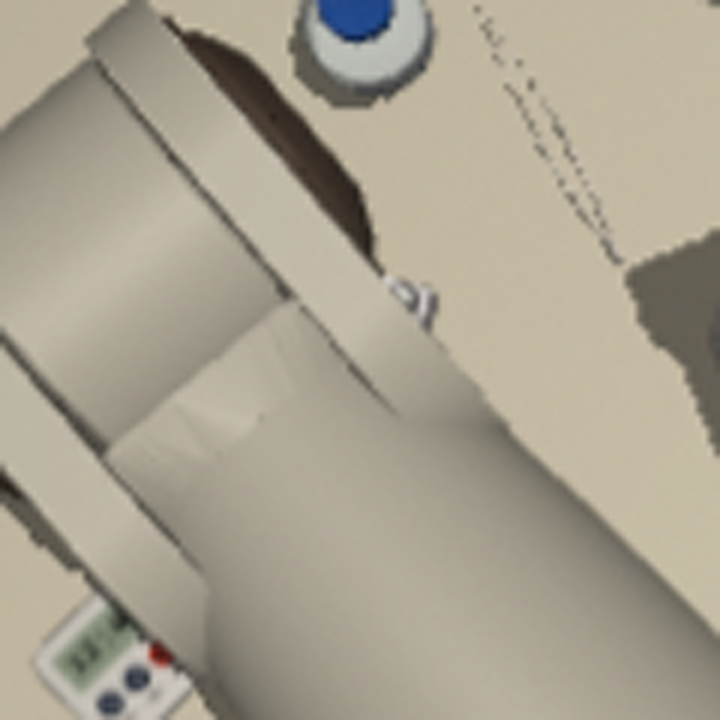

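Emit:
jog_arm --pt "0 0 0 10 0 -1 40" --pt "0 0 0 10 0 0 40" --pt "0 0 0 10 0 0 40" --pt "0 0 0 10 0 0 40" --pt "0 0 0 8 0 0 40" --pt "0 0 0 6 0 0 40" --pt "0 0 0 4.5 0 0 40" --pt "0 0 0 0 0 0 40"

```text
time: 4.2
eef_pos: [478.9, 425.9, 51.2]
eef_rot: [-34.8, 90.0, -137.4]
ft_force: [0.6, 0.3, -0.9]
grip_width: 34.5
```

Emit:
jog_arm --pt "0 0 0 0 0 0 25" --pt "0 0 0 0 0 0 20" --pt "0 0 0 0 0 0 16" --pt "0 0 0 0 0 0 12" --pt "0 0 0 0 0 0 8" --pt "0 0 0 0 0 0 4" --pt "0 0 0 0 0 0 0" --pt "0 0 0 0 0 0 0" --grip_force 60

```text
time: 5.0
eef_pos: [479.0, 426.5, 52.4]
eef_rot: [173.1, 90.0, 70.5]
ft_force: [-2.9, -0.8, 4.4]
grip_width: 10.6
```

```bash
python3 -c "
from h import *
go([478.6,427.2,160],-65.7)"
```

```text
t 5.0 q [ 41.67  17.59   4.91  77.27   0.02 144.29] pos [479.03 426.46  52.43] ty -12.618658426323128 tilt 0.04630640255309141 F [-2.92 -0.79  4.36] w 10.619415456703813
shift [-107.57   -0.57   -0.72] rx 53.081341573676866
rotvec [53.08 -0.05  0.02] shift after turn [-107.57   -0.85    0.08]
```

Emit:
jog_arm --pt "0 0 0 -2 0 0 0" --pt "0 0 0 -6 0 0 0" --pt "0 0 0 -14 0 0 0" --pt "0 0 0 -20 0 0 0" --pt "0 0 0 -25 0 0 0" --pt "0 0 0 -25 0 0 0" --pt "0 0 0 -25 0 0 0" --pt "0 0 0 -3 0 0 0" --grip_force 80

```text
time: 5.8
eef_pos: [480.1, 426.9, 176.1]
eef_rot: [143.2, 89.7, 40.6]
ft_force: [-0.5, -0.1, -6.2]
grip_width: 9.8
```

```bash
python3 -c "
from h import *
go([467,135.2,175],-65.7)
snap('scene','scene2');crop('scene2',170,100,320,260,5)"
```

```text
t 5.8 q [ 41.65  16.85  17.65  90.48  -0.01 144.29] pos [480.09 426.91 176.14] ty -12.639453601728274 tilt 0.3233655097764516 F [-0.48 -0.15 -6.18] w 9.807403228500661
shift [  0.01  51.06 287.51] rx 53.060546398271725
rotvec [53.06 -0.33 -0.06] shift after turn [  1.14 260.48 131.97]
```

View pics/scene2_c170_100.png

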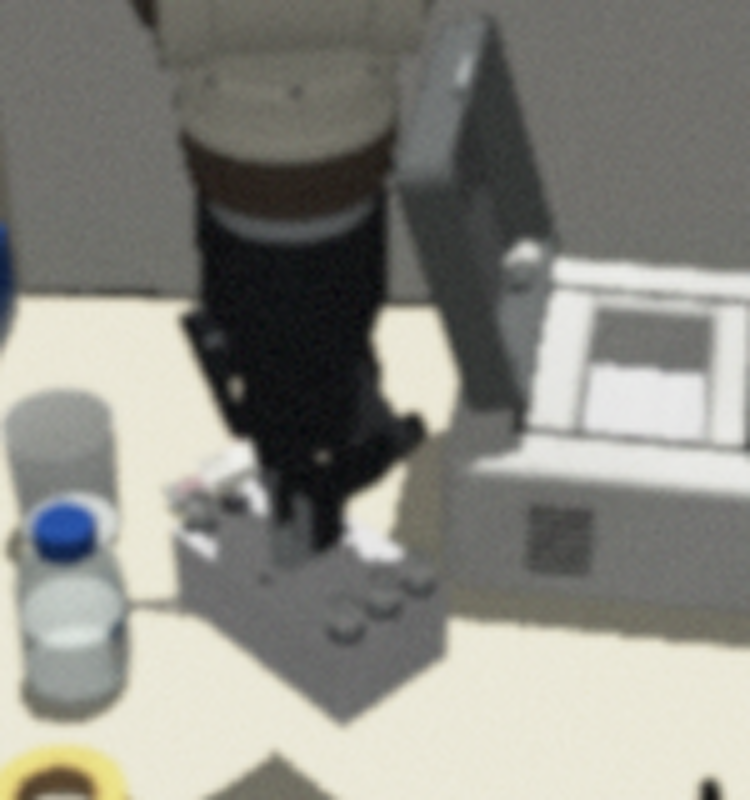

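Emit:
jog_arm --pt "0 0 0 0 -4 7 0" --pt "0 0 0 0 -9 16 0" --pt "0 0 0 0 -13 24 0" --pt "0 0 0 0 -15 28 0" --pt "0 0 0 0 -14 26 0" --pt "0 0 0 0 -9 18 0" --pt "0 0 0 0 -3 12 0" --pt "0 0 0 0 4 10 0"

```text
time: 6.65
eef_pos: [385.9, 301.4, 171.0]
eef_rot: [-42.1, 89.9, -144.7]
ft_force: [0.8, 0.5, -6.2]
grip_width: 9.8
```

Emit:
jog_arm --pt "5.5 0 0 0 12 18 0" --pt "5.5 0 0 0 15 18 0" --pt "5.5 0 0 0 15 18 0" --pt "5.5 0 0 0 15 18 0" --pt "5.5 0 0 0 15 12 0" --pt "5.5 0 0 0 15 8 0" --pt "5.5 0 0 0 10 5 0" --pt "5.5 0 0 0 5 0 0"

```text
time: 7.45
eef_pos: [433.2, 164.8, 171.2]
eef_rot: [16.7, 90.0, -130.2]
ft_force: [-0.1, 0.8, -6.0]
grip_width: 9.8
```

```bash
python3 -c "
from h import *
go([466.4,134.9,175],-65.7)"
```

```text
t 7.45 q [ 20.84  -7.62  -8.95  88.71  -0.02 167.77] pos [433.21 164.79 171.17] ty -56.933935080331 tilt 0.040986665626272484 F [-0.06  0.81 -6.02] w 9.77189242726582
shift [ -3.83  43.15 -11.5 ] rx 8.76606491966902
rotvec [ 8.77  0.04 -0.01] shift after turn [ -3.83  40.9  -17.95]
```

Emit:
jog_arm --pt "0 0 0 0 8 -2 0" --pt "0 0 0 0 12 -3 0" --pt "0 0 0 0 12 -3 0" --pt "0 0 0 0 8 -2.5 0" --pt "2 0 0 0 3.2 -1 0" --pt "3 0 0 0 0 0 0" --pt "3 0 0 0 0 0 0" --pt "0.8 0 0 0 0 0 0"

```text
time: 8.25
eef_pos: [465.9, 136.4, 171.8]
eef_rot: [-42.9, 90.0, 161.5]
ft_force: [0.7, -0.1, -6.5]
grip_width: 9.4
```

```bash
python3 -c "
from h import *
go([466.4,134.9,150],-65.7)
snap('scene','scene3');snap('top','top3');crop('scene3',220,80,350,230,5);crop('top3',260,120,400,260,5)"
```

```text
t 8.25 q [ 16.32  -4.65  -6.17  88.49   0.01 171.87] pos [465.87 136.42 171.77] ty -65.55242253894845 tilt 0.010362018407521786 F [ 0.7  -0.13 -6.51] w 9.424969539528869
shift [21.77  1.6   0.14] rx 0.14757746105155434
rotvec [0.15 0.01 0.01] shift after turn [21.77  1.6   0.14]
```

View pics/scene3_c220_80.png

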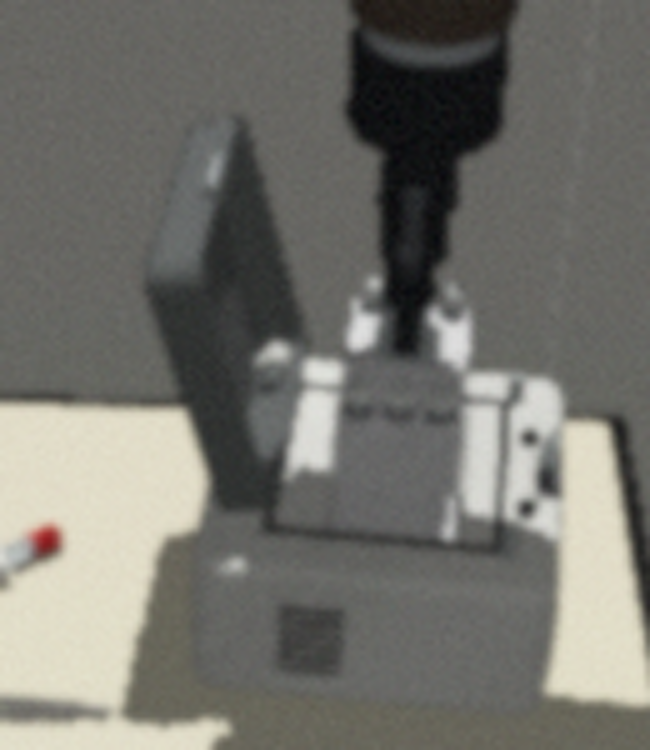

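View pics/top3_c260_120.png

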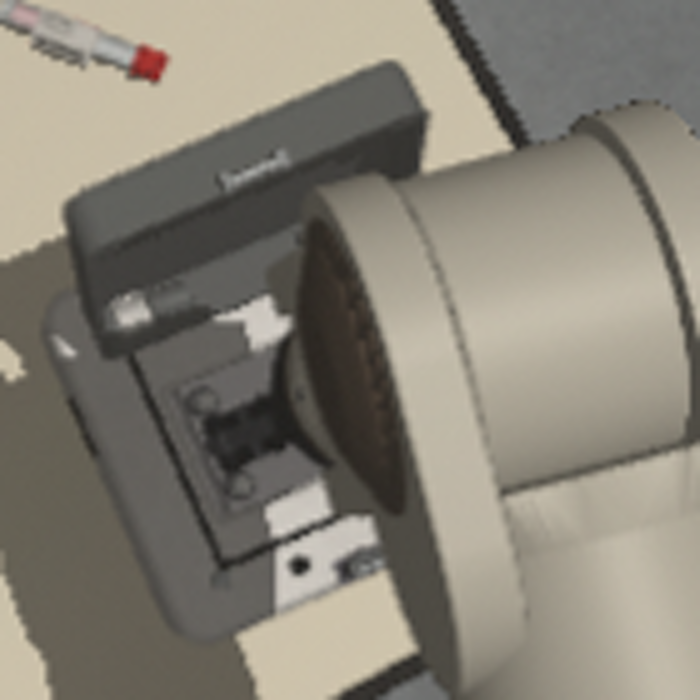

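```bash
python3 - <<'E'
from h import *
np.set_printoptions(suppress=True,precision=2)
c=np.array([467.0,135.2])
for t in('top3','scene3'):
    w=cloud(load(t)); W=w.reshape(-1,3); l=(W[:,:2]-c)@Rz(24.3)
    m=(abs(l[:,0])<45)&(abs(l[:,1])<68)&(W[:,2]>150)&(W[:,2]<172)
    P=l[m];Z=W[m,2];print(t,m.sum(),np.median(Z),P.min(0),P.max(0), np.percentile(P,[1,99],axis=0))
    for y0 in (-60,-45,25,35,45):
        k=(P[:,1]>y0)&(P[:,1]<y0+10)
        if k.sum()>5: print(y0,k.sum(),P[k,0].min(),P[k,0].max(),np.median(Z[k]))
    A=np.c_[P,np.ones(len(P))]; k=abs(Z-np.median(Z))<4; print(np.linalg.lstsq(A[k],Z[k],rcond=None)[0])
    # vertical faces seen by scene: +y face
    m=(abs(l[:,0])<30)&(l[:,1]>45)&(l[:,1]<68)&(W[:,2]>122)&(W[:,2]<158)
    if m.sum()>20: print('yface',m.sum(),np.median(l[m,1]),np.polyfit(l[m,0],l[m,1],1), 'x ext',l[m,0].min(),l[m,0].max(),'zmin',W[m,2].min())
    m=(abs(l[:,0])<20)&(l[:,1]>45)&(l[:,1]<66)&(W[:,2]>105)&(W[:,2]<175)
    print(np.histogram(W[m,2],bins=np.arange(105,176,5)))
E
```

```text
top3 274 163.0406520539538 [-31.43  10.47] [32.15 58.82] [[-31.13  11.56]
 [ 31.68  58.66]]
25 67 -30.99274657591919 31.707673891733034 163.39648558231823
35 60 -31.251458108655815 32.01195171178371 163.49583185762197
45 27 -31.35466981082819 31.657784449705318 164.17335681253087
[ -0.01  -0.01 163.52]
yface 38 58.48405565466936 [ 0.   58.47] x ext -28.94364034776949 29.916162900705363 zmin 122.46646995858876
(array([ 0,  0,  1,  2,  3,  2,  3,  6,  2,  3,  9, 21,  6,  4]), array([105, 110, 115, 120, 125, 130, 135, 140, 145, 150, 155, 160, 165,
       170, 175]))
scene3 511 164.92324844817688 [-33.   -53.23] [30.73 61.15] [[-32.7  -50.41]
 [ 30.21  59.11]]
-60 7 -32.714885289360936 29.298318616422463 164.78839496114512
-45 37 -30.80420587968446 30.73367757980609 166.03852517428768
25 22 -31.842265130065066 30.098274751483668 165.1809369741028
35 24 -32.3060862963436 28.72793465830807 165.0163038796986
45 89 -32.99824417768303 30.50446247191445 164.7258642355975
[  0.    -0.01 165.26]
yface 265 56.3565290223801 [ 0.01 56.4 ] x ext -29.94179589877993 29.25920193110879 zmin 122.37256249557007
(array([ 0,  0,  2, 19, 24, 23, 25, 25, 24, 31, 25, 39, 26, 14]), array([105, 110, 115, 120, 125, 130, 135, 140, 145, 150, 155, 160, 165,
       170, 175]))
```

Emit:
jog_arm --pt "0.15 0 0 2 1 0 0" --pt "0 0 0 4 1 0 0" --pt "0 0 0 5 0.7 0 0" --pt "0 0 0 5 0 0 0" --pt "0 0 0 4 0 0 0" --pt "0 0 0 2 0 0 0" --pt "0 0 0 1 0 0 0" --pt "0 0 0 0 0 0 0"

```text
time: 9.15
eef_pos: [466.9, 134.0, 148.7]
eef_rot: [-25.4, 90.0, 179.0]
ft_force: [0.6, -0.2, -5.9]
grip_width: 9.0
```

```bash
python3 - <<'E'
from h import *
go([466.4,134.9,150],-65.7)
np.set_printoptions(suppress=True,precision=2)
snap('top','top4');snap('scene','scene4')
c=np.array([467.0,135.2])
for t in('top4','scene4'):
    w=cloud(load(t)); W=w.reshape(-1,3); l=(W[:,:2]-c)@Rz(24.3)
    m=(abs(l[:,0])<45)&(abs(l[:,1])<68)&(W[:,2]>130)&(W[:,2]<152)
    P=l[m];Z=W[m,2];print(t,m.sum(),np.median(Z),P.min(0),P.max(0))
    m=(abs(l[:,0])<30)&(l[:,1]>45)&(l[:,1]<68)&(W[:,2]>105)&(W[:,2]<138)
    if m.sum()>5: print('yface',m.sum(),np.median(l[m,1]),np.polyfit(l[m,0],l[m,1],1))
crop('scene4',255,135,345,215,8)
crop('top4',270,160,370,250,7)
E
```

```text
t 9.15 q [ 16.01  -4.68  -8.74  85.95   0.   171.58] pos [466.9  133.96 148.72] ty -65.5767920224729 tilt 0.00520365673289977 F [ 0.65 -0.23 -5.92] w 8.968229747527163
shift [-1.28 -1.07  0.06] rx 0.12320797752710178
rotvec [0.12 0.   0.  ] shift after turn [-1.28 -1.06  0.07]
top4 273 140.15647015054583 [-31.45   6.78] [32.28 55.95]
yface 37 55.61896668218193 [ 0.  55.1]
scene4 500 142.22011635708833 [-33.11 -59.33] [30.64 57.01]
yface 240 53.58181713405443 [ 0.01 53.59]
```

View pics/scene4_c255_135.png

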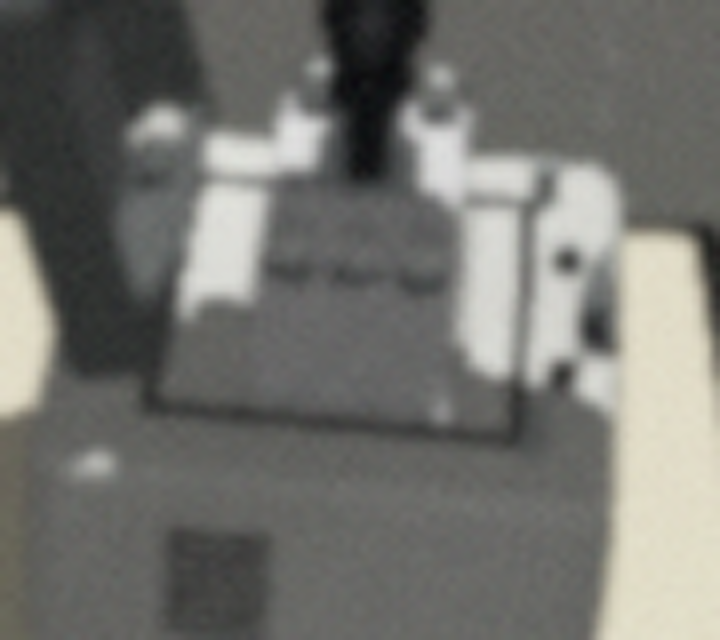

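View pics/top4_c270_160.png

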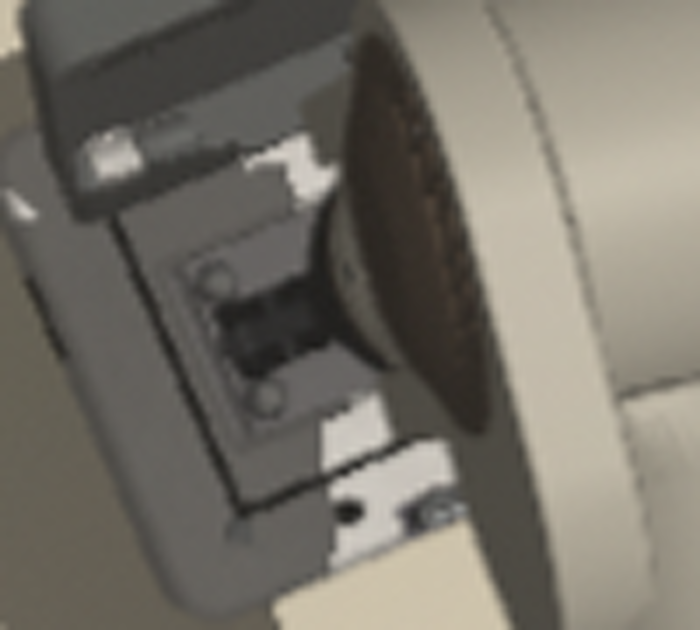

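Emit:
jog_arm --pt "0 0 0 1 0 0 0" --pt "0 0 0 1.5 0 0 0" --pt "0 0 0 1.5 0 0 0" --pt "0 0 0 1.5 0 0 0" --pt "0 0 0 1.5 0 0 0" --pt "0 0 0 1.5 0 0 0" --pt "0 0 0 1 0 0 0" --pt "0 0 0 0 0 0 0"

```text
time: 10.05
eef_pos: [466.8, 133.9, 139.1]
eef_rot: [-8.8, 90.0, -164.4]
ft_force: [-0.1, 0.3, -5.4]
grip_width: 9.5
```

Emit:
jog_arm --pt "0 0 0 2 0 0 0" --pt "0 0 0 3 0 0 0" --pt "0 0 0 3 0 0 0" --pt "0 0 0 3 0 0 0" --pt "0 0 0 3 0 0 0" --pt "0 0 0 3 0 0 0" --pt "0 0 0 3 0 0 0" --pt "0 0 0 1 0 0 0"

```text
time: 10.85
eef_pos: [466.8, 133.9, 117.8]
eef_rot: [-8.4, 90.0, -164.0]
ft_force: [-0.3, -0.1, -5.1]
grip_width: 9.8
```

Emit:
jog_arm --pt "0 0 0 2 0 0 0" --pt "0 0 0 2 0 0 0" --pt "0 0 0 2 0 0 0" --pt "0 0 0 1 0 0 0" --pt "0 0 0 1 0 0 0" --pt "0 0 0 0.8 0 0 0" --pt "0 0 0 0.8 0 0 0" --pt "0 0 0 0 0 0 0"

```text
time: 11.65
eef_pos: [466.9, 133.9, 108.6]
eef_rot: [-9.2, 90.0, -164.8]
ft_force: [0.4, 0.6, -6.9]
grip_width: 9.9
```

Emit:
jog_arm --pt "0 0 0 0.5 0 0 0" --pt "0 0 0 0.5 0 0 0" --pt "0 0 0 0.5 0 0 0" --pt "0 0 0 0.5 0 0 0" --pt "0 0 0 0.3 0 0 0" --pt "0 0 0 0.3 0 0 0" --pt "0 0 0 0 0 0 0" --pt "0 0 0 0 0 0 0"

```text
time: 12.45
eef_pos: [466.9, 133.9, 106.1]
eef_rot: [-4.0, 90.0, -159.6]
ft_force: [0.0, -0.1, -6.9]
grip_width: 9.5
```

Emit:
jog_arm --pt "0 0 0 0.4 0 0 0" --pt "0 0 0 0.4 0 0 0" --pt "0 0 0 0.3 0 0 0" --pt "0 0 0 0.3 0 0 0" --pt "0 0 0 0.3 0 0 0" --pt "0 0 0 0.3 0 0 0" --pt "0 0 0 0 0 0 0" --pt "0 0 0 0 0 0 0"

```text
time: 13.25
eef_pos: [467.0, 133.9, 105.4]
eef_rot: [171.4, 89.9, 15.9]
ft_force: [-5.9, -2.1, 8.8]
grip_width: 10.0
```

Emit:
jog_arm --pt "0 0 0 -0.4 0 0 0" --pt "0 0 0 -0.4 0 0 0" --pt "0 0 0 0 0 0 10" --pt "0 0 0 0 0 0 18" --pt "0 0 0 0 0 0 26" --pt "0 0 0 0 0 0 34" --pt "0 0 0 0 0 0 38" --pt "0 0 0 0 0 0 38"

```text
time: 14.05
eef_pos: [467.0, 133.9, 104.8]
eef_rot: [-132.7, 90.0, 71.7]
ft_force: [-0.2, 0.3, 0.2]
grip_width: 32.5
```

```bash
python3 - <<'E'
from h import *
go([466.4,134.9,250],-65.7)
snap('scene','scene5');crop('scene5',255,135,345,215,8)
w=cloud(load('scene5')); W=w.reshape(-1,3); l=(W[:,:2]-[467,135.2])@Rz(24.3)
m=(abs(l[:,0])<28)&(l[:,1]>24)&(l[:,1]<36)&(W[:,2]>85)&(W[:,2]<115);print('blocktop',m.sum(),np.median(W[m,2]))
m=(abs(l[:,0])<20)&(l[:,1]>66)&(l[:,1]<85)&(W[:,2]>85)&(W[:,2]<115);print('deck',m.sum(),np.median(W[m,2]))
E
```

```text
t 14.05 q [ 16.    -4.41 -13.33  81.08   0.   171.58] pos [467.01 133.94 104.81] ty -65.58120327996106 tilt 0.0014126215834728412 F [-0.23  0.3   0.19] w 32.54680457085443
shift [-145.19   -1.12    0.15] rx 0.1187967200389437
rotvec [ 0.12 -0.    0.  ] shift after turn [-145.19   -1.12    0.16]
blocktop 21 99.56565769731802
deck 81 95.81455986329497
```

View pics/scene5_c255_135.png

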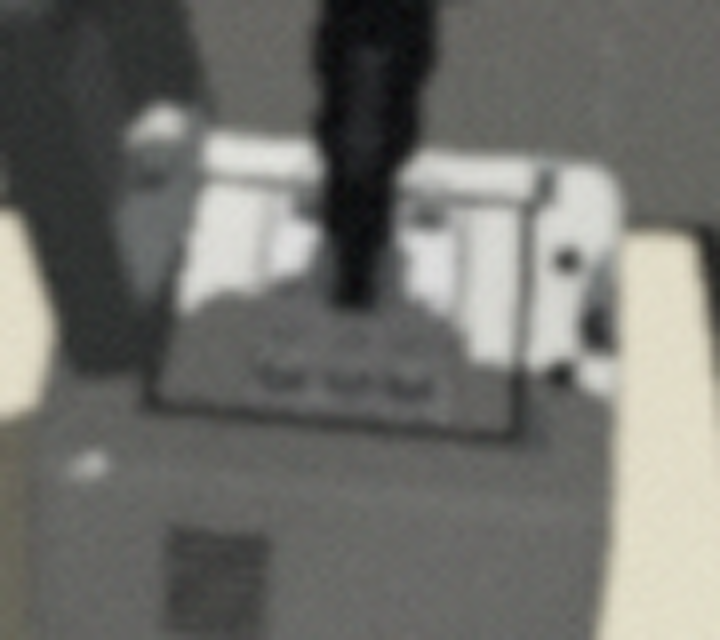

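Emit:
jog_arm --pt "0 0 0 -5 0 0 38" --pt "0 0 0 -15 0 0 38" --pt "0 0 0 -25 0 0 38" --pt "0 0 0 -32 0 0 38" --pt "0 0 0 -35 0 0 0" --pt "0 0 0 -35 0 0 0" --pt "0 0 0 -35 0 0 0" --pt "0 0 0 -25 0 0 0" --grip_force 40

```text
time: 14.9
eef_pos: [466.9, 133.9, 315.7]
eef_rot: [172.1, 89.8, 16.6]
ft_force: [0.1, 0.5, -0.4]
grip_width: 0.2
```

```bash
python3 - <<'E'
from h import *
snap('scene','scene6');crop('scene6',200,90,350,240,5)
go([605,197.5,305],-65.6)
E
```

```text
t 14.95 q [ 16.01  -1.24  13.63 104.47  -0.   171.58] pos [467.24 134.03 318.83] ty -65.57632228697484 tilt 0.41042600189809597 F [-2.23 -0.52  2.12] w -0.062321293002602716
shift [  14.9    -0.85 -151.58] rx 0.023677713025165303
rotvec [ 0.02 -0.41 -0.06] shift after turn [  13.83   -0.89 -151.68]
```

View pics/scene6_c200_90.png

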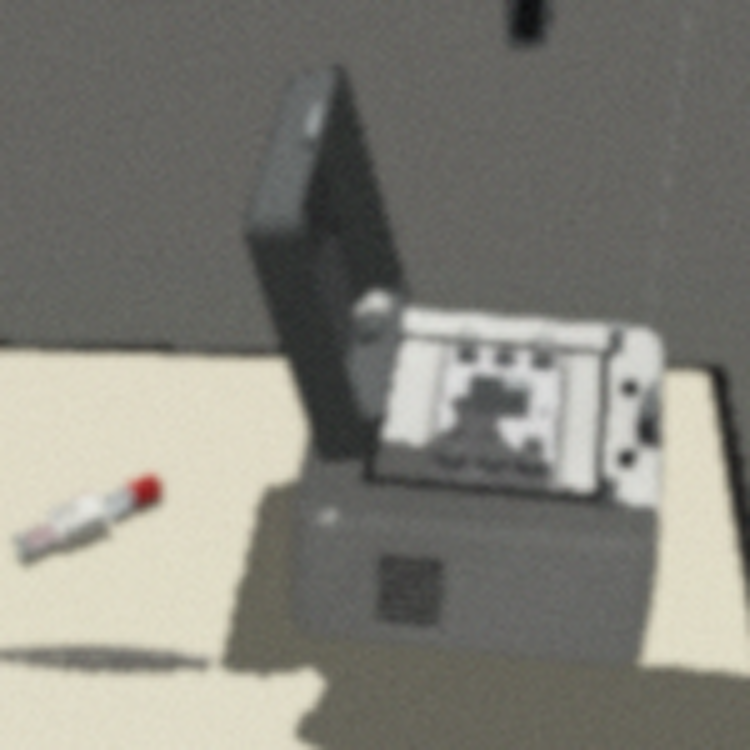

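Emit:
jog_arm --pt "0 0 0 0 0 -10 0" --pt "0 0 0 0 0 -20 0" --pt "0 0 0 0 0 -25 0" --pt "0 0 0 0 0 -25 0" --pt "0 0 0 0 0 -25 0" --pt "0 0 0 0 0 -25 0" --pt "0 0 0 0 0 -17 0" --pt "0 0 0 0 0 -5 0"

```text
time: 15.75
eef_pos: [606.7, 197.5, 309.5]
eef_rot: [-7.5, 89.8, -163.0]
ft_force: [-0.1, -0.6, -0.1]
grip_width: -0.1
```

```bash
python3 - <<'E'
from h import *
snap('scene','scene7');crop('scene7',200,0,350,150,5)
go([605,197.5,225],-65.6)
E
```

```text
t 15.8 q [ 18.03  21.52  38.76 107.39   0.   173.59] pos [606.43 197.41 309.77] ty -65.56378883062145 tilt 0.14881463870440817 F [ 0.31  0.32 -0.66] w -0.2336027547501642
shift [84.78 -0.65  1.04] rx 0.036211169378532304
rotvec [0.04 0.15 0.02] shift after turn [84.77 -0.67  1.26]
```

View pics/scene7_c200_0.png

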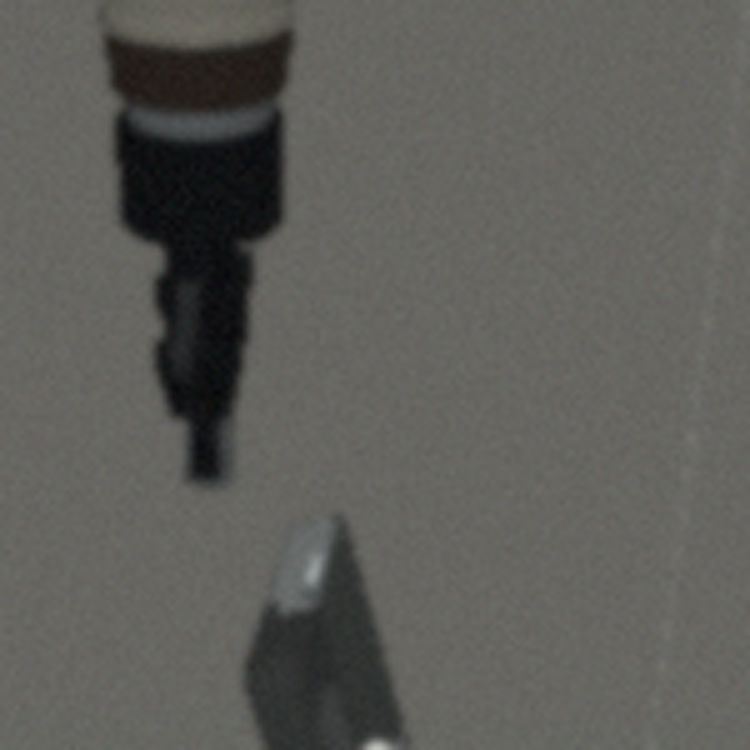

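Emit:
jog_arm --pt "0 0 0 6 0 0 0" --pt "0 0 0 10 0 0 0" --pt "0 0 0 14 0 0 0" --pt "0 0 0 16 0 0 0" --pt "0 0 0 15 0 0 0" --pt "0 0 0 12 0 0 0" --pt "0 0 0 9 0 0 0" --pt "0 0 0 2 0 0 0"

```text
time: 16.6
eef_pos: [604.5, 196.4, 227.1]
eef_rot: [-5.4, 89.9, -161.0]
ft_force: [0.1, -0.1, -0.7]
grip_width: 0.1
```

Emit:
jog_arm --pt "0 0 0 0 0 2 0" --pt "0 0 0 0 0 2 0" --pt "0 0 0 0 0 2 0" --pt "0 0 0 0 0 2 0" --pt "0 0 0 0 0 2 0" --pt "0 0 0 0 0 2 0" --pt "0 0 0 0 0 2 0" --pt "0 0 0 0 0 2 0"

```text
time: 17.4
eef_pos: [590.8, 190.2, 228.0]
eef_rot: [173.5, 90.0, 18.0]
ft_force: [2.4, -0.5, 0.4]
grip_width: 0.1
```

```bash
cat >> h.py <<'E'
def tinc():
    o=observe(); p=o['eef_pos']; l=(p[:2]-[472.5,137.5])@Rz(24.35); R=Rz(24.35).T
    F=R@o['ft_force'][:2]
    print('t',round(o['time'],2),'inc x,y,z',l.round(1),p[2].round(1),'F inc',F.round(1),o['ft_force'][2].round(1),'q6',o['q'][5].round(1))
E
python3 - <<'E'
from h import *
tinc()
snap('scene','scene8');crop('scene8',200,40,350,190,5)
E
```

```text
t 17.4 inc x,y,z [129.5  -0.8] 228.0 F inc [ 2.  -1.5] 0.4 q6 173.4
```

View pics/scene8_c200_40.png

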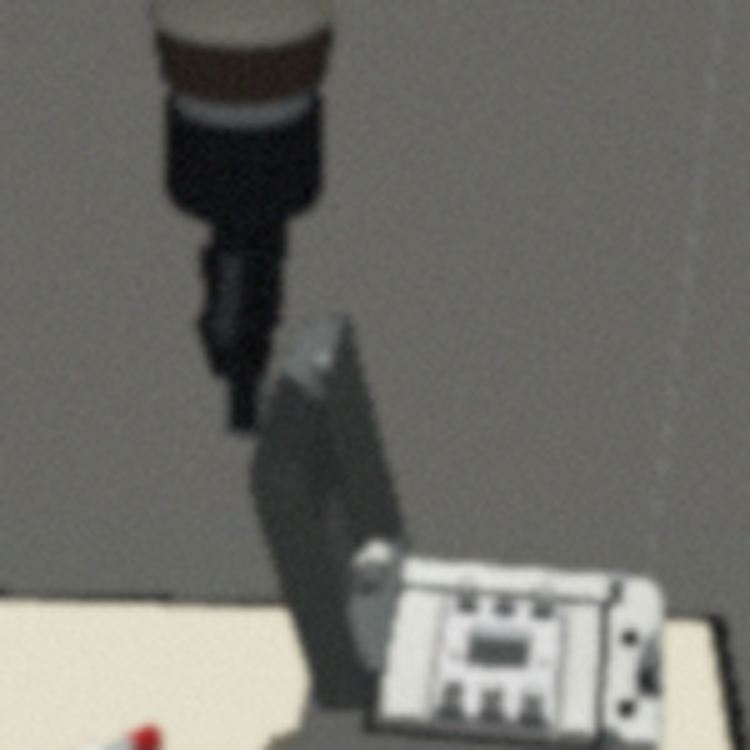

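Emit:
jog_arm --pt "0 0 0 0 0 2 0" --pt "0 0 0 0 0 3 0" --pt "0 0 0 0 0 3 0" --pt "0 0 0 0 0 4 0" --pt "0 0 0 0 0 4 0" --pt "0 0 0 0 0 4 0" --pt "0 0 0 0 0 4 0" --pt "0 0 0 0 0 4 0"

```text
time: 18.25
eef_pos: [564.9, 178.4, 227.9]
eef_rot: [49.7, 90.0, -105.9]
ft_force: [0.8, -0.5, 0.8]
grip_width: 0.2
```

```bash
python3 - <<'E'
from h import *
tinc()
E
```

```text
t 18.25 inc x,y,z [101.1  -0.8] 227.9 F inc [ 0.5 -0.8] 0.8 q6 173.1
```

Emit:
jog_arm --pt "0 0 0 0 0 3 0" --pt "0 0 0 0 0 4 0" --pt "0 0 0 0 0 4 0" --pt "0 0 0 0 0 4 0" --pt "0 0 0 0 0 4 0" --pt "0 0 0 0 0 4 0" --pt "0 0 0 0 0 3 0" --pt "0 0 0 0 0 2 0"

```text
time: 19.05
eef_pos: [539.5, 166.9, 227.9]
eef_rot: [-4.6, 90.0, -160.2]
ft_force: [-0.8, 0.4, -0.0]
grip_width: 0.3
```

```bash
python3 - <<'E'
from h import *
tinc()
snap('scene','scene9');crop('scene9',200,40,350,190,5)
E
```

```text
t 19.05 inc x,y,z [73.1 -0.9] 227.9 F inc [-0.6  0.7] -0.0 q6 172.8
```

View pics/scene9_c200_40.png

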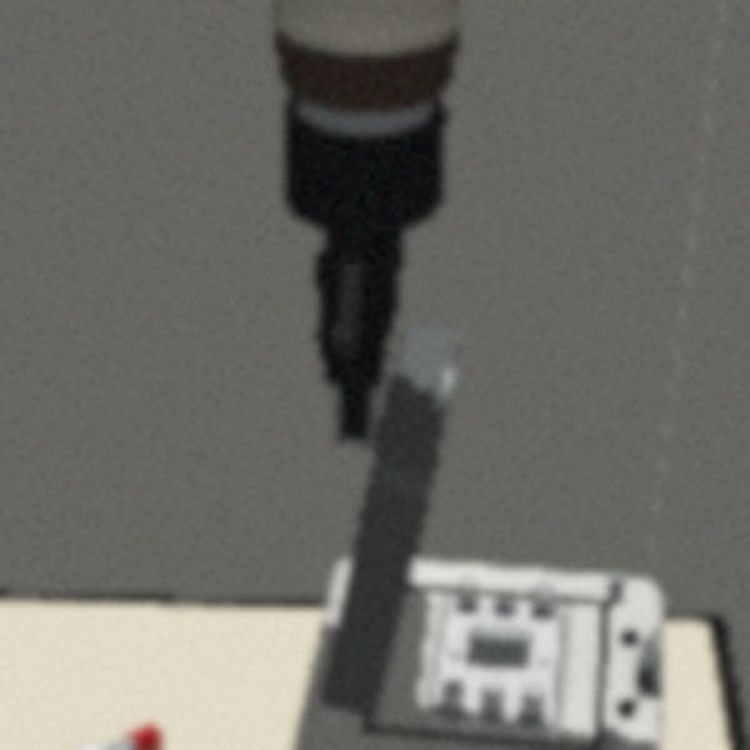

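Emit:
jog_arm --pt "0 0 0 0 0 2 0" --pt "0 0 0 0 0 3 0" --pt "0 0 0 0 0 3 0" --pt "0 0 0 0 0 3 0" --pt "0 0 0 0 0 2 0" --pt "0 0 0 0 0 0 0" --pt "0 0 0 0 0 0 0" --pt "0 0 0 0 0 0 0"

```text
time: 19.9
eef_pos: [528.0, 161.6, 227.8]
eef_rot: [15.4, 90.0, -140.2]
ft_force: [0.2, -0.1, 0.5]
grip_width: -0.0
```

```bash
python3 - <<'E'
from h import *
tinc()
snap('scene','scene10');crop('scene10',200,40,350,190,5)
E
```

```text
t 19.9 inc x,y,z [60.5 -0.9] 227.8 F inc [ 0.1 -0.2] 0.5 q6 172.6
```

View pics/scene10_c200_40.png

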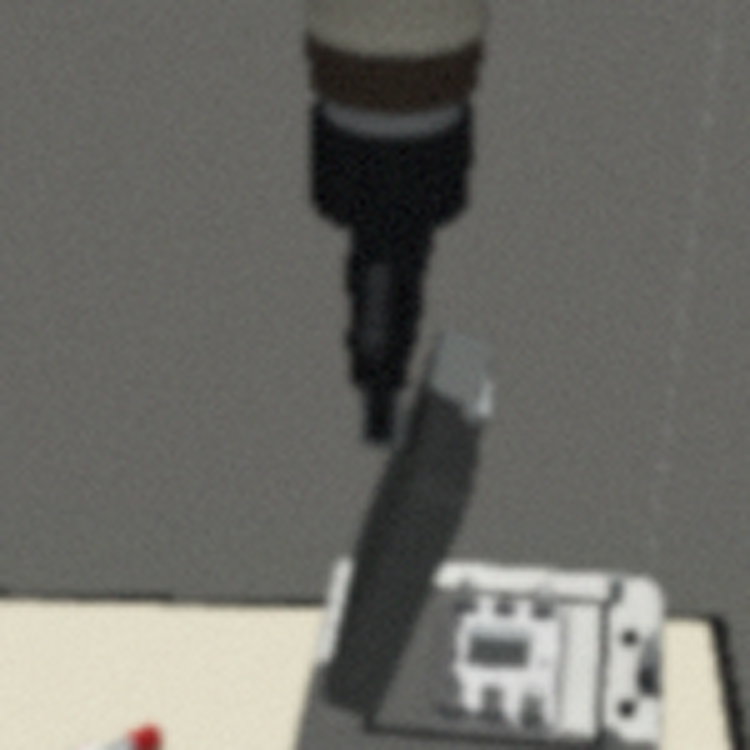

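Emit:
jog_arm --pt "0 0 0 0 0 2 0" --pt "0 0 0 0 0 2 0" --pt "0 0 0 0 0 2 0" --pt "0 0 0 0 0 1.5 0" --pt "0 0 0 0 0 0 0" --pt "0 0 0 0 0 0 0" --pt "0 0 0 0 0 0 0" --pt "0 0 0 0 0 0 0"

```text
time: 20.75
eef_pos: [521.1, 158.5, 227.8]
eef_rot: [19.2, 90.0, -136.4]
ft_force: [-0.0, 0.5, 0.7]
grip_width: 0.2
```

```bash
python3 - <<'E'
from h import *
tinc()
snap('scene','scene11');crop('scene11',200,40,350,190,5)
E
```

```text
t 20.75 inc x,y,z [53.  -0.9] 227.8 F inc [0.2 0.4] 0.7 q6 172.5
```

View pics/scene11_c200_40.png

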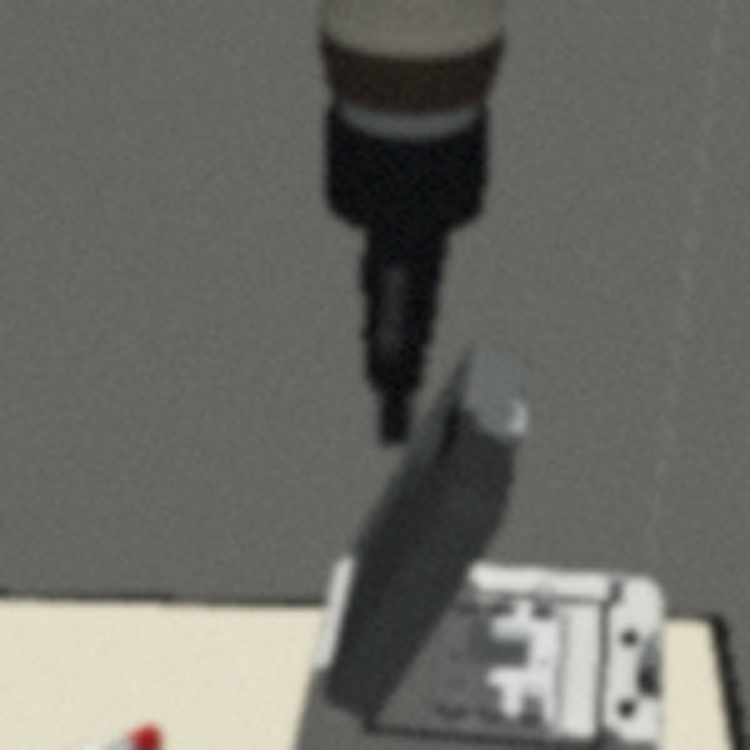

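Emit:
jog_arm --pt "0 0 0 0 0 -2 0" --pt "0 0 0 0 0 -2 0" --pt "0 0 0 -2 0 0 0" --pt "0 0 0 -5 0 0 0" --pt "0 0 0 -5 0 0 0" --pt "0 0 0 0 0 0 0" --pt "0 0 0 0 0 0 0" --pt "0 0 0 0 0 0 0"

```text
time: 21.6
eef_pos: [524.7, 160.2, 239.8]
eef_rot: [-15.6, 90.0, -171.1]
ft_force: [0.1, 0.1, 0.3]
grip_width: 0.3
```

```bash
python3 - <<'E'
from h import *
tinc()
snap('scene','scene12');crop('scene12',200,40,350,190,5)
E
```

```text
t 21.6 inc x,y,z [57.  -0.9] 239.8 F inc [0.2 0.1] 0.3 q6 172.6
```

View pics/scene12_c200_40.png

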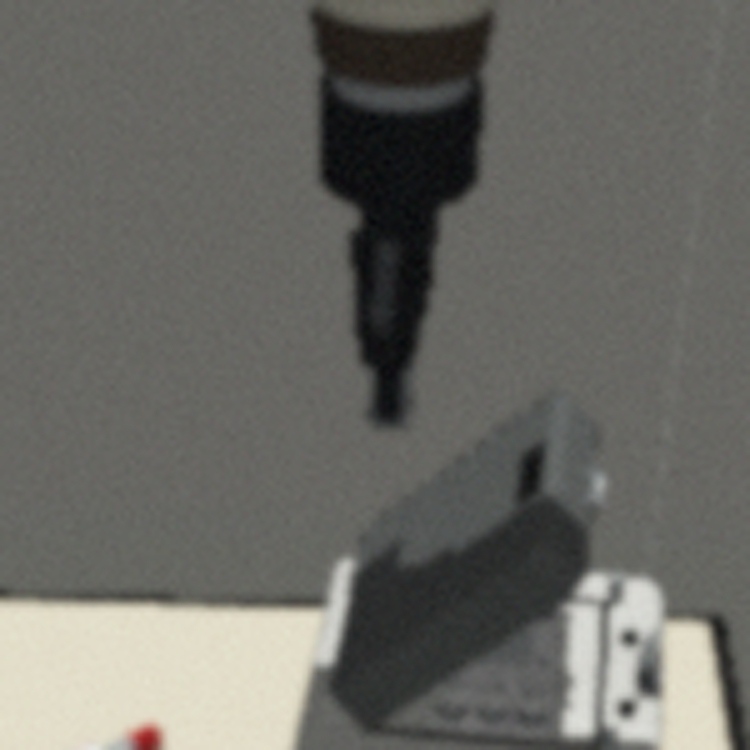

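Emit:
jog_arm --pt "0 0 0 0 0 0 0" --pt "0 0 0 0 0 0 0" --pt "0 0 0 0 0 4 0" --pt "0 0 0 0 0 8 0" --pt "0 0 0 0 0 12 0" --pt "0 0 0 0 0 14 0" --pt "0 0 0 0 0 14 0" --pt "0 0 0 0 0 14 0"

```text
time: 22.45
eef_pos: [463.3, 132.3, 240.0]
eef_rot: [161.4, 90.0, 5.8]
ft_force: [0.8, -0.5, -0.0]
grip_width: -0.1
```

Emit:
jog_arm --pt "0 0 0 0 0 14 0" --pt "0 0 0 0 0 14 0" --pt "0 0 0 0 0 12 0" --pt "0 0 0 0 0 8 0" --pt "0 0 0 0 0 4 0" --pt "0 0 0 0 0 0 0" --pt "0 0 0 0 0 0 0" --pt "0 0 0 0 0 0 0"

```text
time: 23.25
eef_pos: [417.6, 111.5, 239.7]
eef_rot: [-18.6, 90.0, -174.2]
ft_force: [-0.1, -0.0, 0.1]
grip_width: 0.2
```

```bash
python3 - <<'E'
from h import *
tinc()
snap('scene','scene13');crop('scene13',200,60,350,210,5)
s=snap('top','top13');crop('top13',260,120,400,260,5)
for t in('top13','scene13'):
    W=cloud(load(t)).reshape(-1,3);l=(W[:,:2]-[472.5,137.5])@Rz(24.35)
    m=(abs(l[:,1])<75)&(l[:,0]>-70)&(l[:,0]<50)&(W[:,2]>112)&(W[:,2]<170)
    A=np.c_[l[m,0],l[m,1],np.ones(m.sum())];c=np.linalg.lstsq(A,W[m,2],rcond=None)[0];print(t,m.sum(),'slope->angle',c, 'z at x=-60',c@[-60,0,1])
E
```

```text
t 23.25 inc x,y,z [-60.7  -1. ] 239.7 F inc [-0.1  0. ] 0.1 q6 170.5
top13 2324 slope->angle [-1.07983286e-01 -9.40282278e-04  1.35639740e+02] z at x=-60 142.11873701847895
scene13 1467 slope->angle [-1.06398662e-01 -1.69515022e-03  1.37213500e+02] z at x=-60 143.59741982590026
```

View pics/scene13_c200_60.png

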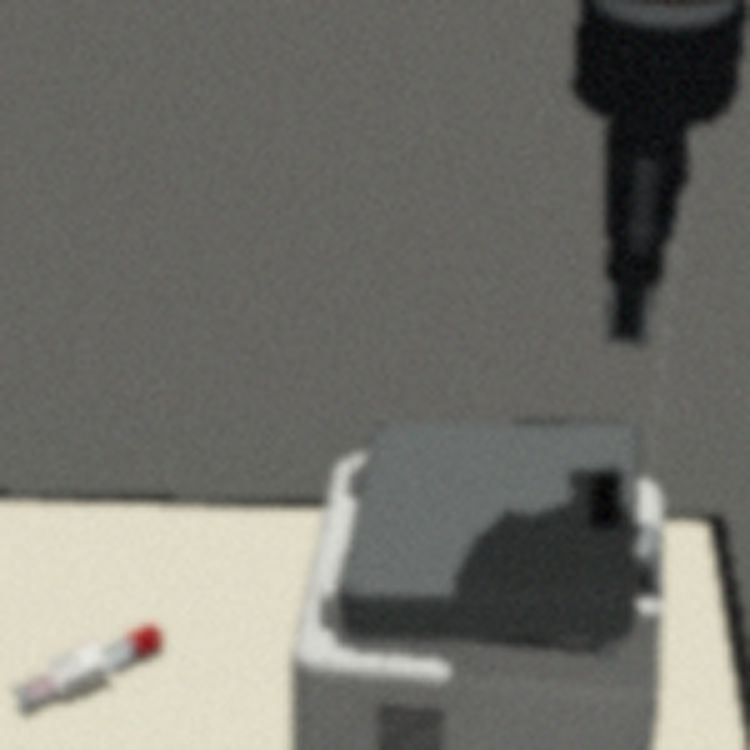

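View pics/top13_c260_120.png

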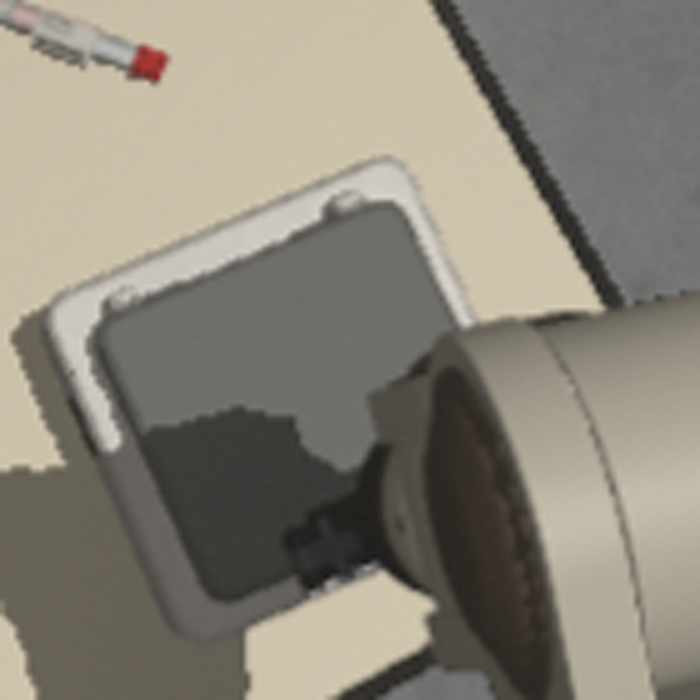

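Emit:
jog_arm --pt "0 0 0 6 0 0 0" --pt "0 0 0 12 0 0 0" --pt "0 0 0 16 0 0 0" --pt "0 0 0 18 0 0 0" --pt "0 0 0 16 0 0 0" --pt "0 0 0 11 0 0 0" --pt "0 0 0 6 0 0 0" --pt "0 0 0 1 0 0 0"

```text
time: 24.15
eef_pos: [417.0, 111.3, 153.1]
eef_rot: [-10.6, 89.9, -166.2]
ft_force: [-0.9, 1.3, 0.3]
grip_width: -0.1
```

```bash
python3 -c "
from h import *
tinc()"
```

```text
t 24.15 inc x,y,z [-61.3  -1. ] 153.1 F inc [-0.3  1.6] 0.3 q6 170.5
```

Emit:
jog_arm --pt "0 0 0 1 0 0 0" --pt "0 0 0 1 0 0 0" --pt "0 0 0 1 0 0 0" --pt "0 0 0 1 0 0 0" --pt "0 0 0 1 0 0 0" --pt "0 0 0 0.5 0 0 0" --pt "0 0 0 0.5 0 0 0" --pt "0 0 0 0 0 0 0"

```text
time: 24.95
eef_pos: [417.3, 111.4, 147.8]
eef_rot: [8.8, 90.0, -146.8]
ft_force: [0.8, 0.1, -0.1]
grip_width: -0.1
```

Emit:
jog_arm --pt "0 0 0 0.5 0 0 0" --pt "0 0 0 0.5 0 0 0" --pt "0 0 0 0.5 0 0 0" --pt "0 0 0 0.5 0 0 0" --pt "0 0 0 0.5 0 0 0" --pt "0 0 0 0.5 0 0 0" --pt "0 0 0 0 0 0 0" --pt "0 0 0 0 0 0 0"

```text
time: 25.75
eef_pos: [417.3, 111.4, 144.9]
eef_rot: [-31.4, 90.0, 173.0]
ft_force: [-0.1, 0.6, -0.0]
grip_width: 0.1
```

Emit:
jog_arm --pt "0 0 0 0.4 0 0 0" --pt "0 0 0 0.4 0 0 0" --pt "0 0 0 0.4 0 0 0" --pt "0 0 0 0.4 0 0 0" --pt "0 0 0 0.4 0 0 0" --pt "0 0 0 0.4 0 0 0" --pt "0 0 0 0 0 0 0" --pt "0 0 0 0 0 0 0"

```text
time: 26.55
eef_pos: [417.3, 111.4, 142.5]
eef_rot: [-102.6, 90.0, 101.8]
ft_force: [0.1, -1.0, 1.0]
grip_width: -0.3
```

Emit:
jog_arm --pt "0 0 0 0.3 0 0 0" --pt "0 0 0 0.3 0 0 0" --pt "0 0 0 0.3 0 0 0" --pt "0 0 0 0.3 0 0 0" --pt "0 0 0 0.3 0 0 0" --pt "0 0 0 0.3 0 0 0" --pt "0 0 0 0 0 0 0" --pt "0 0 0 0 0 0 0"

```text
time: 27.35
eef_pos: [417.3, 111.4, 140.7]
eef_rot: [137.8, 90.0, -17.7]
ft_force: [-0.9, -1.0, 3.0]
grip_width: 0.1
```

Emit:
jog_arm --pt "0 0 0 0.3 0 0 0" --pt "0 0 0 0.3 0 0 0" --pt "0 0 0 0.3 0 0 0" --pt "0 0 0 0.3 0 0 0" --pt "0 0 0 0.3 0 0 0" --pt "0 0 0 0.3 0 0 0" --pt "0 0 0 0 0 0 0" --pt "0 0 0 0 0 0 0"

```text
time: 28.15
eef_pos: [417.3, 111.4, 138.9]
eef_rot: [16.3, 90.0, -139.2]
ft_force: [-2.3, -1.1, 4.6]
grip_width: 0.1
```

Emit:
jog_arm --pt "0 0 0 0.3 0 0 0" --pt "0 0 0 0.3 0 0 0" --pt "0 0 0 0.3 0 0 0" --pt "0 0 0 0.3 0 0 0" --pt "0 0 0 0.3 0 0 0" --pt "0 0 0 0.3 0 0 0" --pt "0 0 0 0 0 0 0" --pt "0 0 0 0 0 0 0"

```text
time: 28.95
eef_pos: [417.3, 111.4, 137.1]
eef_rot: [126.7, 90.0, -28.9]
ft_force: [-2.5, -2.1, 5.2]
grip_width: 0.2
```

Emit:
jog_arm --pt "0 0 0 0.3 0 0 0" --pt "0 0 0 0.3 0 0 0" --pt "0 0 0 0.3 0 0 0" --pt "0 0 0 0.3 0 0 0" --pt "0 0 0 0.3 0 0 0" --pt "0 0 0 0.3 0 0 0" --pt "0 0 0 0 0 0 0" --pt "0 0 0 0 0 0 0"

```text
time: 29.75
eef_pos: [417.3, 111.4, 135.3]
eef_rot: [3.8, 90.0, -151.7]
ft_force: [-2.7, -1.6, 5.4]
grip_width: -0.1
```

Emit:
jog_arm --pt "0 0 0 0.3 0 0 0" --pt "0 0 0 0.3 0 0 0" --pt "0 0 0 0.3 0 0 0" --pt "0 0 0 0.3 0 0 0" --pt "0 0 0 0.3 0 0 0" --pt "0 0 0 0 0 0 0" --pt "0 0 0 0 0 0 0" --pt "0 0 0 0 0 0 0"

```text
time: 30.55
eef_pos: [417.2, 111.4, 133.8]
eef_rot: [20.6, 90.0, -135.0]
ft_force: [-2.7, -1.9, 4.3]
grip_width: 0.3
```

Emit:
jog_arm --pt "0 0 0 0.2 0 0 0" --pt "0 0 0 0.2 0 0 0" --pt "0 0 0 0.2 0 0 0" --pt "0 0 0 0.2 0 0 0" --pt "0 0 0 0.2 0 0 0" --pt "0 0 0 0 0 0 0" --pt "0 0 0 0 0 0 0" --pt "0 0 0 0 0 0 0"

```text
time: 31.35
eef_pos: [417.3, 111.4, 132.8]
eef_rot: [4.5, 90.0, -151.1]
ft_force: [-2.1, -1.5, 4.7]
grip_width: -0.2
```

Emit:
jog_arm --pt "0 0 0 0.2 0 0 0" --pt "0 0 0 0.2 0 0 0" --pt "0 0 0 0.2 0 0 0" --pt "0 0 0 0.2 0 0 0" --pt "0 0 0 0.2 0 0 0" --pt "0 0 0 0 0 0 0" --pt "0 0 0 0 0 0 0" --pt "0 0 0 0 0 0 0"

```text
time: 32.15
eef_pos: [417.3, 111.4, 131.9]
eef_rot: [174.0, 90.0, 18.4]
ft_force: [-3.7, -0.0, 5.4]
grip_width: -0.4
```

Emit:
jog_arm --pt "0 0 0 0.2 0 0 0" --pt "0 0 0 0.2 0 0 0" --pt "0 0 0 0.2 0 0 0" --pt "0 0 0 0.2 0 0 0" --pt "0 0 0 0.2 0 0 0" --pt "0 0 0 0 0 0 0" --pt "0 0 0 0 0 0 0" --pt "0 0 0 0 0 0 0"

```text
time: 32.95
eef_pos: [417.2, 111.4, 131.0]
eef_rot: [169.4, 90.0, 13.8]
ft_force: [-3.2, -1.4, 6.5]
grip_width: 0.1
```

```bash
cat > lid.py <<'E'
from h import *
import sys
tag=sys.argv[1];tinc();snap('scene','s'+tag);snap('top','t'+tag);crop('s'+tag,260,130,350,210,8)
for t in('t'+tag,'s'+tag):
    W=cloud(load(t)).reshape(-1,3);l=(W[:,:2]-[472.5,137.5])@Rz(24.35)
    m=(abs(l[:,1])<75)&(l[:,0]>-65)&(l[:,0]<50)&(W[:,2]>117)&(W[:,2]<150)
    A=np.c_[l[m,0],l[m,1],np.ones(m.sum())];z=W[m,2]
    for _ in range(4):
        c=np.linalg.lstsq(A,z,rcond=None)[0];k=abs(A@c-z)<4;A=A[k];z=z[k]
    print(t,len(z),c,'z at x=-60',c@[-60,0,1])
E
python3 lid.py 14
```

```text
t 32.95 inc x,y,z [-61.1  -1. ] 131.0 F inc [-3.5  0.1] 6.5 q6 170.5
t14 1897 [-1.49808569e-02  6.08580583e-05  1.28979477e+02] z at x=-60 129.87832863472985
s14 1310 [-1.54967571e-02 -1.24475718e-03  1.30836769e+02] z at x=-60 131.76657397621733
```

View pics/s14_c260_130.png

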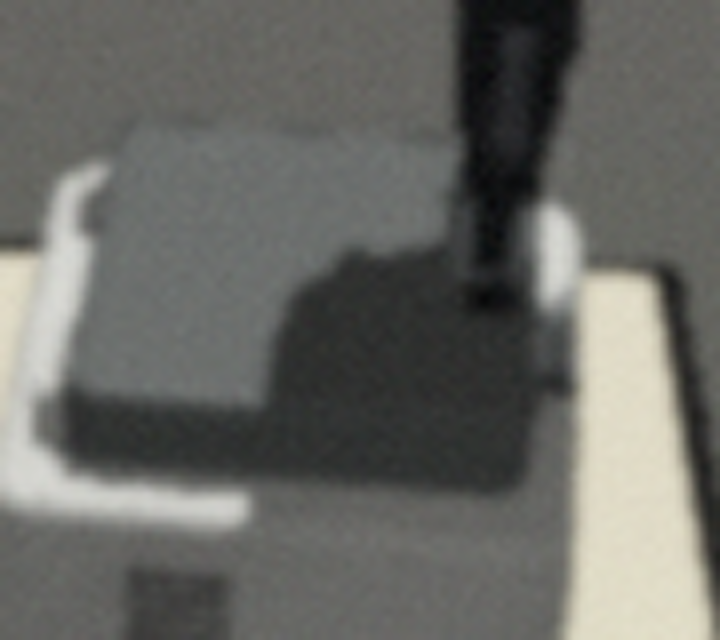

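Emit:
jog_arm --pt "0 0 0 0.2 0 0 0" --pt "0 0 0 0.2 0 0 0" --pt "0 0 0 0.2 0 0 0" --pt "0 0 0 0.2 0 0 0" --pt "0 0 0 0 0 0 0" --pt "0 0 0 0 0 0 0" --pt "0 0 0 0 0 0 0" --pt "0 0 0 0 0 0 0"

```text
time: 33.85
eef_pos: [417.2, 111.3, 130.5]
eef_rot: [151.6, 90.0, -4.0]
ft_force: [-5.8, -2.1, 9.7]
grip_width: 0.1
```

Emit:
jog_arm --pt "0 0 0 0.2 0 0 0" --pt "0 0 0 0.2 0 0 0" --pt "0 0 0 0.2 0 0 0" --pt "0 0 0 0.2 0 0 0" --pt "0 0 0 0 0 0 0" --pt "0 0 0 0 0 0 0" --pt "0 0 0 0 0 0 0" --pt "0 0 0 0 0 0 0"

```text
time: 34.65
eef_pos: [417.2, 111.4, 130.4]
eef_rot: [165.9, 90.0, 10.3]
ft_force: [-7.8, -2.9, 16.1]
grip_width: 0.0
```

Emit:
jog_arm --pt "0 0 0 -0.5 0 0 0" --pt "0 0 0 -0.5 0 0 0" --pt "0 0 0 -0.5 0 0 0" --pt "0 0 0 -0.5 0 0 0" --pt "0 0 0 -0.5 0 0 0" --pt "0 0 0 -0.5 0 0 0" --pt "0 0 0 0 0 0 0" --pt "0 0 0 0 0 0 0"

```text
time: 35.45
eef_pos: [417.5, 111.5, 132.0]
eef_rot: [-167.6, 90.0, 36.8]
ft_force: [0.8, 0.0, 1.1]
grip_width: 0.2
```

Emit:
jog_arm --pt "0 0 0 -2 0 0 0" --pt "0 0 0 -4 0 0 0" --pt "0 0 0 -8 0 0 0" --pt "0 0 0 -12 0 0 0" --pt "0 0 0 -12 0 0 0" --pt "0 0 0 -8 0 0 0" --pt "0 0 0 -4 0 0 0" --pt "0 0 0 0 0 0 0"

```text
time: 36.25
eef_pos: [417.6, 111.5, 182.9]
eef_rot: [171.7, 89.9, 16.1]
ft_force: [0.6, -0.3, -0.0]
grip_width: 0.1
```

```bash
python3 lid.py 15
```

```text
t 36.25 inc x,y,z [-60.8  -1.1] 182.9 F inc [ 0.4 -0.5] -0.0 q6 170.5
t15 1982 [-2.42653310e-02 -2.89703338e-03  1.29652289e+02] z at x=-60 131.10820898669758
s15 1412 [-2.05847800e-02 -6.53389518e-04  1.31365209e+02] z at x=-60 132.60029539423988
```

View pics/s15_c260_130.png

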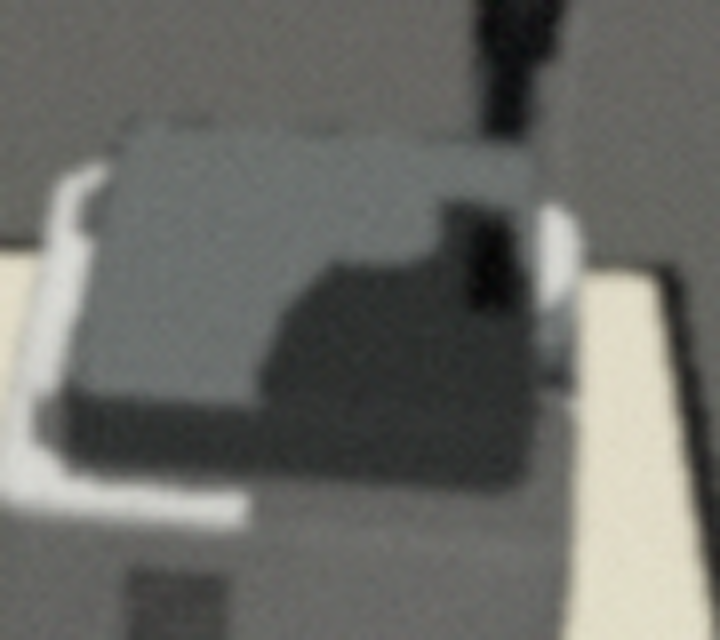

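Emit:
jog_arm --pt "0 0 0 -5 0 0 0" --pt "0 0 0 -10 0 0 0" --pt "0 0 0 -10 0 0 0" --pt "0 0 0 -5 0 0 0" --pt "0 0 0 0 0 0 0" --pt "0 0 0 0 0 0 0" --pt "0 0 0 0 0 0 0" --pt "0 0 0 0 0 0 0"

```text
time: 37.15
eef_pos: [417.2, 111.4, 211.8]
eef_rot: [-8.4, 90.0, -164.0]
ft_force: [0.3, 0.6, -0.3]
grip_width: -0.0
```

```bash
python3 lid.py 16; python3 -c "
from h import *
print(hand_in())"
```

```text
t 37.15 inc x,y,z [-61.2  -1. ] 211.8 F inc [0.6 0.4] -0.3 q6 170.5
t16 2040 [-2.07442095e-02 -1.39342772e-04  1.29505391e+02] z at x=-60 130.75004323921866
s16 1415 [-2.05406293e-02 -1.27883429e-03  1.31309912e+02] z at x=-60 132.54234979066825
the job is handed in; nothing more can be done
None
```

View pics/s16.png

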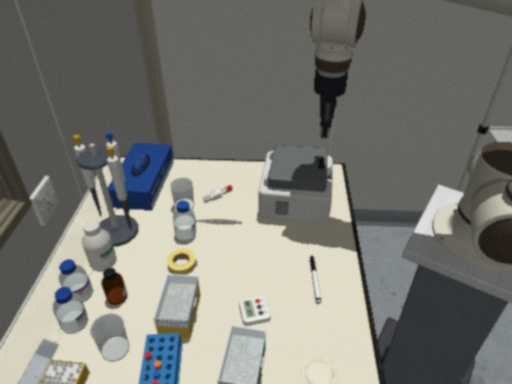

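The task is done and handed in at about 37 s of the 67 s allowed; the hand-in reported no verdict.

- **Block:** I gripped it by its lug, lowered it into the well and let go. Its top measured about 3.7 mm above the deck, where fully home is 3 mm; the difference is within camera noise.
- **Lid:** I pushed it from behind past upright, and it sank by itself with the arm clear, coming to rest at about 0.107 rad.
- **Catch:** I pressed the pad down slowly until it reached the hard stop. The highest wrist reading was about 16 N vertical, about 18 N in total. That is above the 6 to 14 N the catch needs, because I pressed on after the lid had stopped moving.
- **Last checks:** With the arm about 80 mm clear and no force on it, both cameras put the lid at about 0.02 rad, so the catch is holding. In the final picture (`pics/s16.png`) the bystanders look unmoved; I did not measure their positions.
- **Disagreement:** The two cameras differed by up to 2 mm in height and 1 to 3.5 mm sideways. This did not cause trouble, as the block entered the well without side force.

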